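Take the bore of a tube clamp adapter with a telescoping gauge

ROBOT

A 6-joint arm with a two-finger parallel gripper is mounted at the origin on the work surface. World frame = base frame: x ahead of the robot, y to its left, z up, the work surface at z = 0. Lengths are in mm, angles in rad, forces in N, time in s.
With the tool pointing down it reaches from about 275 to 825 mm from the base axis. Payload 4.9 kg.
Tool frame: the origin (TCP) lies on the centre line of the jaws, within the pads' length; the fingertips stand 22 mm ahead of it and the grasp point (between the pads) lies 3 mm ahead of it (env.nose_length is the distance from the TCP to the fingertips, in mm); z points along the fingers, y is the direction in which the jaws open and shut (so a half turn about z gives the same grasp; the last joint's range is limited). The gripper opens to 85 mm and grips with 20 to 120 N. Pads are 22 mm wide; open, the fingers measure 114 mm over their backs; the gripper's body (76 mm by 85 mm) begins 54 mm behind the grasp point. The pads swing forward as they close: fully open they stand 13 mm farther back than shut.
Start: joints at [1.154, 0.326, -0.193, 1.052, 0, 1.437], TCP at [153.469, 528.172, 253.281] pointing down, gripper open.
Joint ranges: [-2.65, 2.65], [-0.97, 1.79], [-1.3, 1.35], [-1.93, 2.1], [-1.47, 1.37], [-3.14, 3.14]. Speed limits (rad/s): [2.57, 2.57, 3.14, 3.14, 3.14, 3.14].

INTERFACE

Orientations are given as a rotation vector (axis times angle).
In Python, from plant import env, optics, find_in, tip_of gives the robot as it stands. The module is installed in compiled form; this text tells all that it offers.
- The arm moves only by the tool arm_command, never from a script. Its argument "commands" is one flat list of numbers, 7 for each row, row after row: the turn, a rotation vector about the world's x, y, z in degrees, then the shift along the world's x, y, z in cm, then the opening, from 0 (shut) to 1 (fully open). In form: [wx, wy, wz, x, y, z, fingers, wx, wy, wz, x, y, z, fingers, ...]. A call has exactly 5 rows; each row is the pose to reach, as a shift and turn from the pose commanded when the call began; what a row does not reach only later rows make up. A row lasts 1/12 s, in which the tool goes at most 41.7 mm and 7.16 degrees, less where a joint would pass 70% of its speed; a pose out of reach is approached as far as the arm can. A call with a gripper value outside its range is refused whole. The fingers move at their own pace and stop on an object; "newtons" is the grip in N (left out, the last holds). Time passes only in rows, so rows that repeat a pose let the fingers close, or fill a call up. It gives the time, the measured TCP pose, the force and the opening at its end, in the units of the state.
- env.read_state(): the state, without advancing time (a new reading comes with each control period).
- optics.capture(name): name is "scene" or "side" or "wrist"; returns a dict with "pixels" (384x512x3 uint8, blue, green, red), "fx", "fy", "cx", "cy" (pixels), "k1" (the pictures are not rectified: a ray, as slopes to the right and down, at radius r is drawn at 1 + k1 r^2 times it, then the intrinsics apply), "extrinsics" (4x4, takes a point from camera to world coordinates). Camera axes: x right, y down, z forward; pixel columns grow to the right and rows downward; lengths in mm; the calibration is good to about 2 mm. A picture is of the moment at which its call begins. There is no depth.
- env.job_done(): hands the job in, once; it reports no verdict.
Trained networks look in the newest picture that a camera, given by its name, has taken for a name from the list of things; names that differ only in an ending like _2 or _b are one class to them, and where a whole thing is asked for, a point or a joint stands for the part that bears it (a point fixed in the world has none). Each returns a list of dicts, best first, with "score" (0 to 1); they miss things now and then, are a little off and sometimes report something else, mostly with a low value. They report only what shows in the picture. A call takes as long as a camera call. They do not tell look-alikes from the thing itself.
- find_in(camera, query): "centre" ([column, row] in pixels, amid what is visible of it).
- tip_of(camera, query): "centre" ([column, row] in pixels: a listed point, or the origin of a listed thing).
The state is a dict: "time": time; "joint_pos": joint angles; "qd": joint speeds; "tau": joint torques, N m; "position": TCP position; "ee_rot": TCP orientation; "contact_force": force on the tool from outside, world axes, zero at the start; "wrist_torque": the same for the moment, N m; "opening": finger opening in mm.
Only numpy, scipy, OpenCV 4.12 (cv2) and the standard library are available. Lean on these libraries where they do the work, as an engineer would, in place of code of your own. Each camera call takes 0.05 s, during which the arm holds its last target.

TASK

Gauge the bore of the tube clamp adapter that is held in the bench vice. Take the middle-sized of the three telescoping gauges by its lock knob, lower it closed and locked to the bottom of the bore, bear down on it lightly while you loosen the knob so that the plungers spring out to the wall, tighten the knob again, and draw the gauge straight out with the size held. Then set it gently back upright in the slot of the wooden block that it came from, still locked at that size; do not force it into the adapter or the block, and leave the other two gauges standing in their slots.

Things in the scene. Friction and masses are not known exactly. Their poses are not given: they have to be found in the camera images.
- gauge_knob (a point): middle-sized telescoping gauge, bare steel, 150 mm long, 0.1 kg, standing upright in its slot: this point is the centre of its knurled lock knob, a dark upright cylinder 15 mm in diameter and 26 mm long that is the top end of the gauge, 137 mm above its underside. z up along the handle (10 mm thick below, 8 mm above); x and y turn with the knob.
- gauge_head (a point): centre of the gauge's crossbar (10 mm thick) at the foot of its handle: 5 mm above the underside, 132 mm below the knob's centre. x along the crossbar and its two plungers, z up along the handle. The slot it starts in lies along x at its start: 53 mm long, 13 mm wide, 40 mm deep, in a wooden block 50 mm high.
- nose_a (a point): outer end of the plunger at +x of the crossbar. At the start both are locked in, their ends about 30 mm apart; let out in the open they spring to 42 mm. A damped spring pushes each out with about 2 N, at some 4 mm/s. Turning the knob anticlockwise (from above) frees them after 0.6 to 0.9 rad; turn it about 1.1 rad to be sure (its stop is beyond 1.5 rad).
- nose_b (a point): outer end of the opposite plunger (-x). Turning the knob back clockwise clamps the plungers where they stand: it holds the size from its first angle on and comes up tight 0.15 to 0.35 rad beyond it. The knob drags with about 0.035 N m both ways; if nothing holds the crossbar, or the knob is tight, the whole gauge turns with the knob instead: gauge_head then turns.
- bore_mouth (a point): centre of the round mouth of the adapter's bore, in the plane of its rim; z up along the bore. Aluminium sleeve, bore 34 mm with a 2 mm chamfer, outside 46 mm, two clamp ears at one side. Its bottom is a plastic spacer of unknown height, 33 to 41 mm below the rim: find it by feel. 10 to 15 N on it keeps the crossbar from turning with the knob; over 25 N is too much.
- rack: wooden block 80 x 190 x 50 mm with three slots along its x, 60 mm apart along its y, in which the three gauges stand in any order; origin at the centre of its underside.
- adapter: tube clamp adapter, aluminium, 75 mm high, upright between the vice's jaws and fixed; origin at the centre of its underside, 75 mm below the rim of its bore.
- small_gauge_mid (a point): the small gauge, 120 mm long, knob 12 mm thick, standing in another slot: its middle, half-way up. Leave it alone.
- large_gauge_mid (a point): the large gauge, 170 mm long, knob 18 mm thick, standing in another slot: its middle, half-way up. Leave it alone.
Mind the look-alikes: they are no part of the job. What is shaped like the part that bears gauge_knob but yellow is not meant.

How it is judged:
By the outcome, as a careful person would: the job done as asked, in the order asked, and still so for the second after the job is handed in, with the robot touching nothing.
It also fails if it takes over 72 s, if anything falls off the work surface, if the arm or the gripper's body presses on something with over 40 N, if the wrist force passes 120 N, or if a joint passes its speed limit or range.

## Working session

There is one attempt and no reset: what is moved stays moved. The work goes in short steps, Python scripts to look and compute and a tool call to move; the robot and the scene stay as the last step left them, time stands still between calls to the robot, and variables do not carry over. Pictures are saved under pics/ and viewed, and the job is handed in when it is done.

Besides the shell and the picture viewer there is one more tool, called after ">>>" in YAML: its name, and indented under it one key for each argument. arm_command: Moves the arm, as the interface text tells. Its arguments: {"type":"object","properties":{"commands":{"type":"array","items":{"type":"number"}},"newtons":{"type":"number"}},"required":["commands"]}

```bash
mkdir -p pics; ls; cat > h.py <<'E'
import numpy as np, cv2
from plant import env, optics, find_in, tip_of
def cap(n,save=None):
    c=optics.capture(n)
    if save: cv2.imwrite('pics/'+save+'.png',c['pixels'])
    return c
def ray(c,uv):
    x=(uv[0]-c['cx'])/c['fx'];y=(uv[1]-c['cy'])/c['fy']
    a,b=x,y
    for _ in range(20):
        s=1+c['k1']*(a*a+b*b);a,b=x/s,y/s
    E=np.array(c['extrinsics']);d=E[:3,:3]@np.array([a,b,1.0]);return E[:3,3],d/np.linalg.norm(d)
def onz(c,uv,z):
    o,d=ray(c,uv);return o+d*(z-o[2])/d[2]
def tri(*ps):
    A=np.zeros((3,3));b=np.zeros(3)
    for c,uv in ps:
        o,d=ray(c,uv);P=np.eye(3)-np.outer(d,d);A+=P;b+=P@o
    p=np.linalg.solve(A,b)
    return p,[round(float(np.linalg.norm(np.cross(p-ray(c,uv)[0],ray(c,uv)[1]))),1) for c,uv in ps]
def proj(c,p):
    E=np.linalg.inv(np.array(c['extrinsics']));q=E[:3,:3]@np.array(p)+E[:3,3]
    a,b=q[0]/q[2],q[1]/q[2];s=1+c['k1']*(a*a+b*b)
    return [c['fx']*a*s+c['cx'],c['fy']*b*s+c['cy']]
E
python3 - <<'E'
from h import *
np.set_printoptions(precision=1,suppress=True)
for n in ['scene','side','wrist']:
    c=cap(n,n+'0'); print(n,c['fx'],c['k1'],np.array(c['extrinsics']).tolist())
    for q in ['gauge_knob','gauge_head','nose_a','bore_mouth','rack','adapter','small_gauge_mid','large_gauge_mid']:
        print(q,[(np.round(d['centre'],1).tolist(),round(d['score'],2)) for d in tip_of(n,q)][:4])
print(env.read_state())
E
```

```text
pics
scene 412.47264884441665 -0.06859813626419375 [[-0.6669983074500446, 0.42558052822026465, -0.6115508743011787, 1071.2403698501803], [0.7450400710734242, 0.3750955541546923, -0.5515601669340265, 488.25343969254845], [-0.0053432530992531665, -0.8235196046562246, -0.5672626467459077, 612.4190767520773], [0.0, 0.0, 0.0, 1.0]]
gauge_knob [([278.3, 221.4], 0.6), ([302.0, 187.1], 0.47)]
gauge_head [([276.9, 268.5], 0.86), ([294.2, 239.9], 0.66)]
nose_a []
bore_mouth [([178.2, 151.3], 0.9)]
rack [([321.2, 258.9], 0.81), ([298.4, 188.6], 0.2)]
adapter [([179.6, 177.0], 0.92)]
small_gauge_mid [([323.6, 233.0], 0.49)]
large_gauge_mid [([350.2, 236.7], 0.62)]
side 448.4761579037334 0.001127312686763335 [[0.7434504085721256, -0.49504106805020626, 0.4496841457486025, 163.02714765672903], [-0.6685271650471308, -0.5311999136340789, 0.5204787040304276, -399.8768445753398], [-0.01878615415633789, -0.687576172288466, -0.7258691946302418, 719.4236512385596], [0.0, 0.0, 0.0, 1.0]]
gauge_knob [([219.2, 165.8], 0.44)]
gauge_head [([249.6, 194.2], 0.87), ([226.5, 215.4], 0.52)]
nose_a []
bore_mouth [([
[... 263 characters left out ...]
80310656, 79.06874583426656], [0.9603297901568513, -0.26578318762762726, -0.0844155869007325, 550.08383029485], [-0.0004853737221058701, 0.3011158303845673, -0.9535874480634495, 373.6944551995218], [0.0, 0.0, 0.0, 1.0]]
gauge_knob []
gauge_head []
nose_a []
bore_mouth []
rack []
adapter []
small_gauge_mid []
large_gauge_mid []
{'time': 1.35, 'joint_pos': array([ 1.2,  0.3, -0.2,  1.1,  0. ,  1.4]), 'qd': array([ 0., -0.,  0., -0.,  0., -0.]), 'tau': array([  0. , -44.3,  26.3,   0. ,  -0. ,   0. ]), 'position': array([153.5, 528.2, 253.3]), 'ee_rot': array([-0.4, -3.1,  0. ]), 'contact_force': array([-0.6, -0.8,  0.4]), 'wrist_torque': array([-0. , -0. , -0.1]), 'opening': 85.31128282478933}
```

View pics/scene0.png

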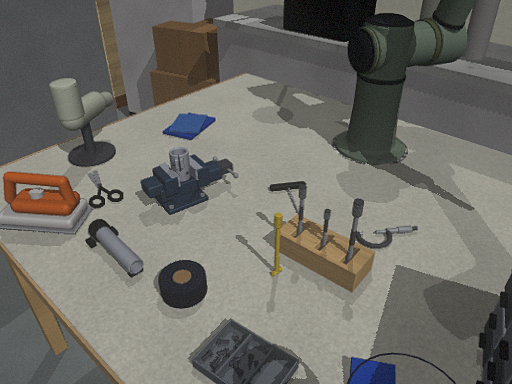

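View pics/side0.png

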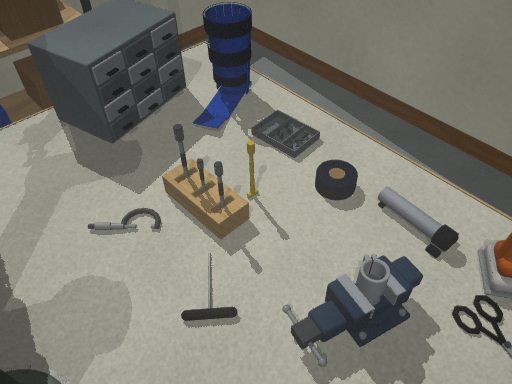

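View pics/wrist0.png

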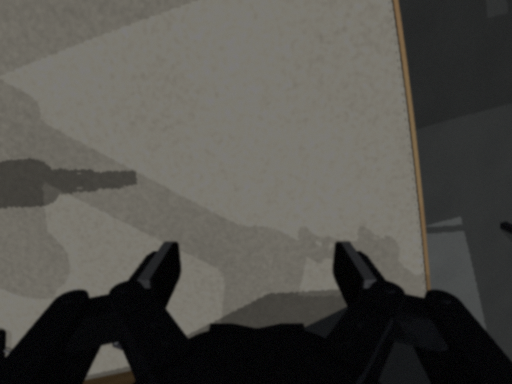

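```bash
python3 - <<'E'
import cv2
a=cv2.imread('pics/scene0.png')[140:300,240:400];b=cv2.imread('pics/side0.png')[90:250,140:300]
cv2.imwrite('pics/crop0.png',cv2.hconcat([cv2.resize(a,None,fx=2.5,fy=2.5,interpolation=2),cv2.resize(b,None,fx=2.5,fy=2.5,interpolation=2)]))
a=cv2.imread('pics/scene0.png')[110:230,120:240];b=cv2.imread('pics/side0.png')[230:350,310:430]
cv2.imwrite('pics/crop1.png',cv2.hconcat([cv2.resize(a,None,fx=3,fy=3,interpolation=2),cv2.resize(b,None,fx=3,fy=3,interpolation=2)]))
E
```

```text
(no output)
```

View pics/crop0.png

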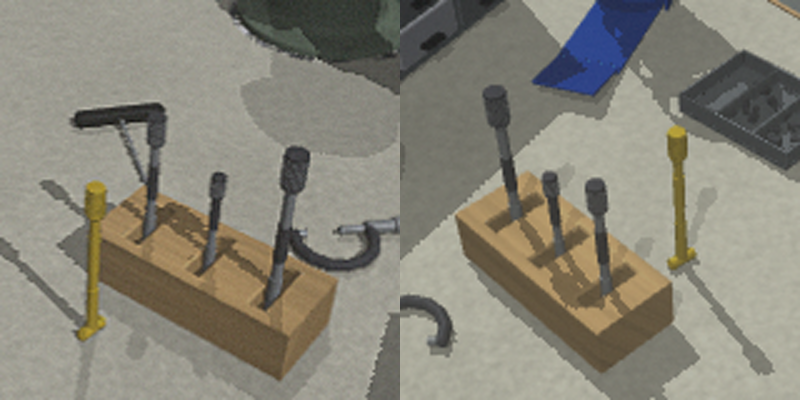

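View pics/crop1.png

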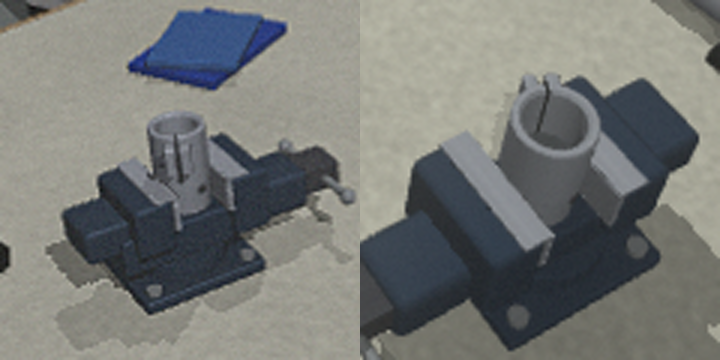

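```bash
cat > v.py <<'E'
import numpy as np,cv2
E
python3 - <<'E'
from h import *
np.set_printoptions(precision=1,suppress=True)
s=cap('scene');d=cap('side')
# mouth ellipse, knob etc
print('knob',tri((s,[302,187.1]),(d,[219.2,165.8])))
print('small',tri((s,[323.6,233]),(d,[204.6,180.5])))
print('large',tri((s,[350.2,236.7]),(d,[186.1,158.7])))
print('mouth',tri((s,[178.2,151.3]),(d,[376.9,268.8])))
print('adapter',tri((s,[179.6,177.]),(d,[371.,299.6])))
print('rack',tri((s,[321.2,258.9]),(d,[204.3,206.1])))
print('head',tri((s,[294.2,239.9]),(d,[226.5,215.4])))
# rack top corners from crops /2.5
for n,c,off,pts in [('scene',s,(240,140),[(337,278),(283,335),(100,238),(150,183)]),('side',d,(140,90),[(458,213),(530,172),(672,283),(602,331)])]:
    for p in pts:
        q=[p[0]/2.5+off[0]if n=='scene' else (p[0]-400)/2.5+off[0],p[1]/2.5+off[1]]
        print(n,q,onz(c,q,50))
E
```

```text
knob (array([512.1, 107.9, 156. ]), [0.3, 0.3])
small (array([513.6, 168.6,  73. ]), [0.4, 0.4])
large (array([512.6, 226.4,  95.8]), [0.2, 0.2])
mouth (array([ 557. , -222.5,  133.7]), [1.1, 1.1])
adapter (array([ 554.5, -231.1,   55.8]), [0.4, 0.4])
rack (array([507. , 169.4,  -2. ]), [2.2, 2.2])
head (array([515.5, 102.2,  17.6]), [1.7, 1.7])
scene [374.8, 251.2] [468.5 263.2  50. ]
scene [353.2, 274.0] [550.5 262.9  50. ]
scene [280.0, 235.2] [555.   91.3  50. ]
scene [300.0, 213.2] [467.9  77.8  50. ]
side [163.2, 175.2] [470.7 262.7  50. ]
side [192.0, 158.8] [547.9 262.9  50. ]
side [248.8, 203.2] [552.1  75.   50. ]
side [220.8, 222.4] [478.6  74.   50. ]
```

```bash
python3 - <<'E'
from h import *
from scipy.spatial.transform import Rotation as R
np.set_printoptions(precision=3,suppress=True)
st=env.read_state();M=R.from_rotvec(st['ee_rot']).as_matrix();print(M,st['joint_pos'],st['time'])
s=cap('scene');d=cap('side')
for q in [(370,258),(368,255),(372,260)]: print(onz(d,q,131))
for q in [(176,150),(178,155)]: print(onz(s,q,131))
# mouth fits
for z in (129,133): print(z,onz(s,(178.2,151.3),z),onz(d,(376.9,268.8),z), onz(d,(376,269),z),onz(s,((177+0)/3+120,110+128/3),z))
print(st['wrist_torque'],st['contact_force'])
E
```

```text
[[-0.96   0.279  0.   ]
 [ 0.279  0.96  -0.   ]
 [-0.    -0.    -1.   ]] [ 1.154  0.326 -0.193  1.052 -0.     1.437] 1.45
[ 568.129 -202.352  131.   ]
[ 570.435 -196.548  131.   ]
[ 567.376 -206.897  131.   ]
[ 553.037 -234.352  131.   ]
[ 565.371 -211.753  131.   ]
129 [ 551.486 -228.294  129.   ] [ 561.046 -221.795  129.   ] [ 559.72  -221.079  129.   ] [ 554.5   -221.624  129.   ]
133 [ 555.787 -222.365  133.   ] [ 558.35  -223.002  133.   ] [ 557.033 -222.29   133.   ] [ 558.776 -215.75   133.   ]
[0.005 0.011 0.015] [-0.155 -0.034  0.112]
```

>>> arm_command:
  commands: [0,0,-5,2.4,-2.8,0,1,0,0,-10,4.8,-5.6,0,1,0,0,-15,7.2,-8.4,0,1,0,0,-20,9.6,-11.2,0,1,0,0,-25,12,-14,0,1]
  newtons: 40

```text
time: 1.97
position: [274.2, 386.9, 253.4]
ee_rot: [1.111, 2.938, 0.001]
contact_force: [0.8, -0.1, -0.6]
opening: 85.2
```

>>> arm_command:
  commands: [0,0,-5,2.4,-2.8,0,1,0,0,-10,4.8,-5.6,0,1,0,0,-15,7.2,-8.4,0,1,0,0,-20,9.6,-11.2,0,1,0,0,-25,12,-14,0,1]

```text
time: 2.38
position: [394.4, 246.7, 253.6]
ee_rot: [1.721, 2.628, 0.001]
contact_force: [-0.1, -0.4, -0.5]
opening: 85.7
```

>>> arm_command:
  commands: [0,0,-5,2.4,-2.8,0,1,0,0,-10,4.8,-5.6,0,1,0,0,-15,7.2,-8.4,0,1,0,0,-20,9.6,-11.2,0,1,0,0,-24,12,-14,0,1]

```text
time: 2.8
position: [514.5, 106.5, 253.5]
ee_rot: [2.23, 2.212, 0.001]
contact_force: [0.6, 0.8, -0.3]
opening: 85.5
```

```bash
python3 - <<'E'
from h import *
from scipy.spatial.transform import Rotation as R
np.set_printoptions(precision=3,suppress=True)
st=env.read_state();print(R.from_rotvec(st['ee_rot']).as_matrix(),st['position'],st['joint_pos'],st['time'])
w=cap('wrist','wrist1');print([(t['centre'],t['score']) for t in tip_of('wrist','gauge_knob')])
for p in [(512,108,147),(512,108,160),(513,108,50)]: print(proj(w,p))
E
```

```text
[[ 0.008  1.     0.   ]
 [ 1.    -0.008  0.   ]
 [ 0.     0.    -1.   ]] [514.467 106.503 253.45 ] [ 0.063  0.28  -0.257  1.033  0.     1.642] 2.8
[([256.5, 194.6], 0.9), ([352.5, 177.6], 0.64)]
[np.float64(254.1500719050355), np.float64(198.37806123870115)]
[np.float64(254.03701625237207), np.float64(203.19776112653796)]
[np.float64(255.52692359777785), np.float64(173.78628296597304)]
```

View pics/wrist1.png

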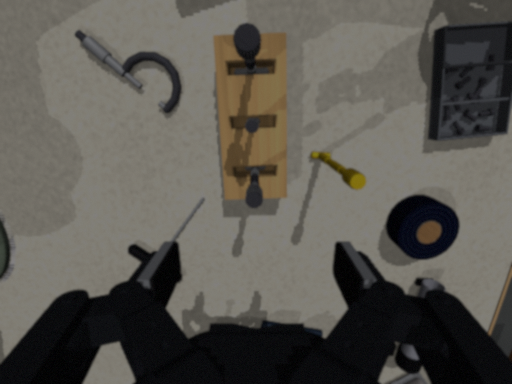

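```bash
python3 - <<'E'
import cv2
a=cv2.imread('pics/wrist1.png')[20:220,200:300]
b=a[130:190]
cv2.imwrite('pics/w1c.png',cv2.resize(a,None,fx=3,fy=3,interpolation=2))
cv2.imwrite('pics/w1d.png',cv2.resize(cv2.imread('pics/wrist1.png')[150:215,215:300],None,fx=8,fy=8,interpolation=2))
E
python3 - <<'E'
from h import *
np.set_printoptions(precision=1,suppress=True)
w=cap('wrist');s=cap('scene');d=cap('side')
print(tri((s,[302,187.1]),(d,[219.2,165.8]),(w,[256.5,194.6])))
for q in [(233,171),(277,171),(222,200),(287,197),(215,35),(287,33)]:print(q,onz(w,q,50))
for q in [(256.5,194.6)]:print(q,onz(w,q,147))
for c in(s,d,w):print(proj(c,(512,110,147)),proj(c,(512,110,160)),proj(c,(512,110,50)))
E
```

```text
(array([514.7, 110.2, 155.5]), [2.4, 2.0, 2.8])
(233, 171) [487.8 109.5  50. ]
(277, 171) [542.7 108.9  50. ]
(222, 200) [472.2  71.5  50. ]
(287, 197) [556.   74.6  50. ]
(215, 35) [473.4 261.8  50. ]
(287, 33) [552.  262.9  50. ]
(256.5, 194.6) [516.8 109.3 147. ]
[np.float64(302.4820297508609), np.float64(191.2841279364893)] [np.float64(302.87854846027926), np.float64(185.8348232252553)] [np.float64(299.70566339294413), np.float64(229.0067141749403)]
[np.float64(218.68514998329647), np.float64(168.7945145255451)] [np.float64(218.1219318651367), np.float64(163.65017088846565)] [np.float64(222.51783747348492), np.float64(203.80420664315966)]
[np.float64(251.0992764634514), np.float64(193.9593013606267)] [np.float64(250.8492385051075), np.float64(198.58882372624268)] [np.float64(252.37426865893636), np.float64(170.39529263513998)]
```

View pics/w1d.png

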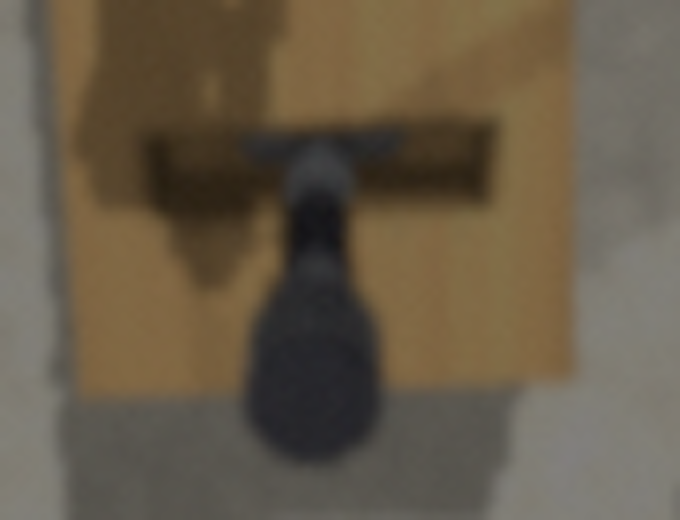

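View pics/w1c.png

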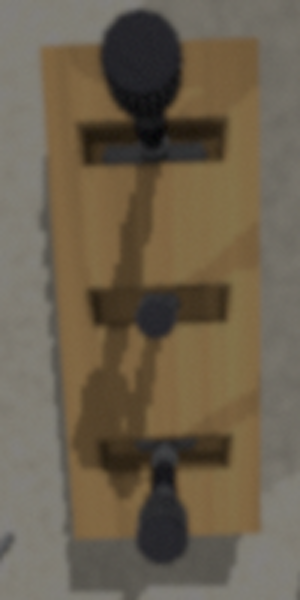

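```bash
python3 - <<'E'
from h import *
from scipy.spatial.transform import Rotation as R
np.set_printoptions(precision=3,suppress=True)
st=env.read_state();print(R.from_rotvec(st['ee_rot']).as_matrix(),st['position'],st['joint_pos'],st['time'])
E
```

```text
[[ 0.003  1.    -0.001]
 [ 1.    -0.003  0.   ]
 [ 0.    -0.001 -1.   ]] [512.914 108.254 253.001] [ 0.067  0.28  -0.259  1.034  0.     1.641] 3.05
```

Shift by (−0.05, +0.2, −10.3) cm, slowing toward the end.

>>> arm_command:
  commands: [0,0,0,0,0.2,-3,0.6,0,0,0,0,0.2,-6,0.6,0,0,0,0,0.2,-8.5,0.6,0,0,0,0,0.2,-9.8,0.6,0,0,0,0,0.2,-10.3,0.6]

```text
time: 3.47
position: [510.6, 111.5, 148.1]
ee_rot: [-2.22, -2.219, 0.005]
contact_force: [-0.6, 0.4, 0.4]
opening: 50.9
```

>>> arm_command:
  commands: [0,0,0,0,0,0,0.3,0,0,0,0,0,0,0.3,0,0,0,0,0,0,0.3,0,0,0,0,0,0,0.3,0,0,0,0,0,0,0.3]

```text
time: 3.88
position: [514.2, 110.3, 151.4]
ee_rot: [2.224, 2.217, 0.002]
contact_force: [0.2, 1.0, 0.6]
opening: 25.6
```

```bash
python3 - <<'E'
from h import *
np.set_printoptions(precision=3,suppress=True)
st=env.read_state();print(st['position'],st['opening'])
w=cap('wrist','wrist2')
for p in [(512.5,110,147),(512.5,110,160),(512.5,110,50)]: print(proj(w,p))
c=cap('scene','scene2');print(proj(c,(512.5,110,160)))
cv2.imwrite('pics/s2.png',cv2.resize(c['pixels'][130:270,240:400],None,fx=4,fy=4,interpolation=2))
E
```

```text
[514.171 110.324 151.354] 25.634091792318056
[np.float64(254.2740615215038), np.float64(261.6777021376558)]
[np.float64(254.13243177409535), np.float64(275.98607918548464)]
[np.float64(254.86768705317425), np.float64(202.14142792610528)]
[np.float64(302.72664508898924), np.float64(185.94205181458338)]
```

View pics/wrist2.png

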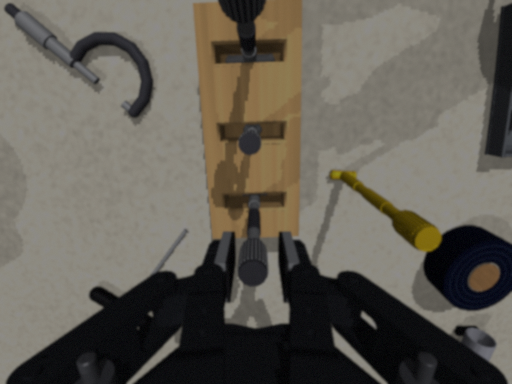

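View pics/s2.png

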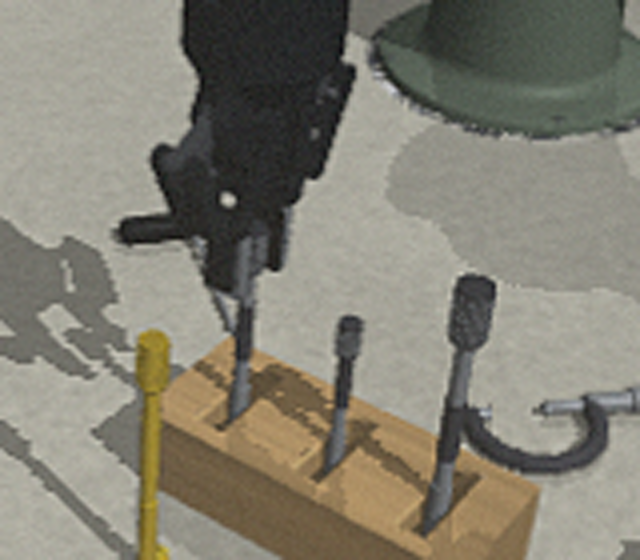

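```bash
python3 - <<'E'
import cv2
cv2.imwrite('pics/w2c.png',cv2.resize(cv2.imread('pics/wrist2.png')[185:310,190:320],None,fx=6,fy=4.8,interpolation=2))
E
```

```text
(no output)
```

View pics/w2c.png

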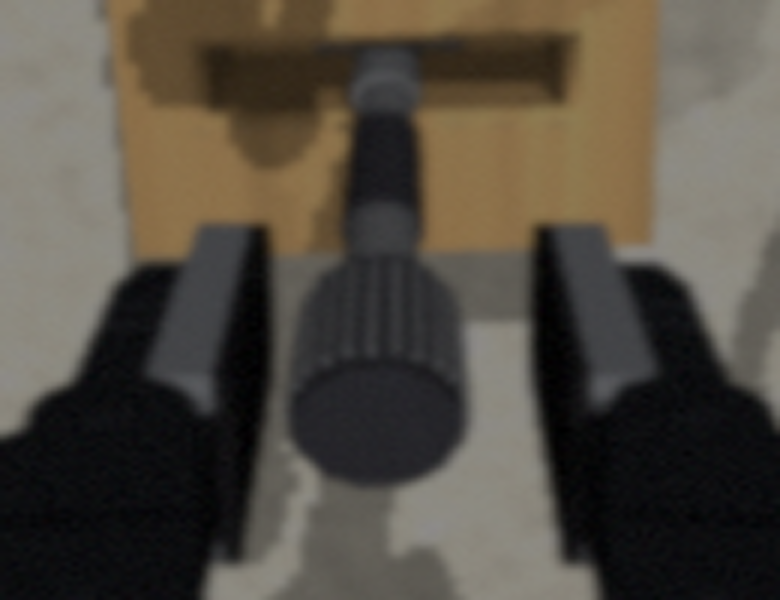

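```bash
python3 - <<'E'
from h import *
w=cap('wrist')
st=env.read_state();P=st['position'];print(P,st['time'])
for dy in (11,-11):
  for dz in (-22,0,15):
    print(dy,dz,[np.round(proj(w,P+np.array([sx*13,dy,dz])),1) for sx in(-1,1)])
obs=lambda u,v:(190+u/6,185+v/4.8)
print(obs(240,228),obs(550,228),obs(150,375),'disc',obs(378,420))
print(onz(w,obs(378,420),160))
E
```

```text
[513.75261887 110.12705719 150.7488902 ] 4.0333
11 -22 [array([234.9, 228.6]), array([279. , 228.4])]
11 0 [array([231.6, 246.9]), array([282.6, 246.7])]
11 15 [array([228.8, 263. ]), array([285.7, 262.8])]
-11 -22 [array([235.9, 261.2]), array([278.2, 261. ])]
-11 0 [array([233. , 283.3]), array([281.4, 283.1])]
-11 15 [array([230.5, 302.4]), array([284.2, 302.2])]
(230.0, 232.5) (281.6666666666667, 232.5) (215.0, 263.125) disc (253.0, 272.5)
[511.69644372 112.13938019 160.        ]
```

>>> arm_command:
  commands: [0,0,0,-0.07,0.13,0,0.25,0,0,0,-0.07,0.13,0,0.2,0,0,0,-0.07,0.13,0,0.15,0,0,0,-0.07,0.13,0,0.1,0,0,0,-0.07,0.13,0,0.05]
  newtons: 50

```text
time: 4.45
position: [512.8, 111.5, 150.4]
ee_rot: [2.225, 2.217, 0.0]
contact_force: [0.5, 0.2, 2.0]
opening: 13.8
```

>>> arm_command:
  commands: [0,0,0,0,0,0,0,0,0,0,0,0,0,0,0,0,0,0,0,0,0,0,0,0,0,0,0,0,0,0,0,0,0,0,0]

```text
time: 4.87
position: [512.8, 111.5, 150.4]
ee_rot: [2.225, 2.217, 0.0]
contact_force: [-0.8, 0.6, 2.3]
opening: 13.4
```

```bash
python3 - <<'E'
from h import *
np.set_printoptions(precision=3,suppress=True)
st=env.read_state();print({k:st[k] for k in ('position','opening','contact_force','wrist_torque','time')})
w=cap('wrist','wrist3')
P=st['position']
for p in [P+[0,0,10],P+[0,0,-3]]: print(p,proj(w,p))
cv2.imwrite('pics/w3c.png',cv2.resize(w['pixels'][185:310,190:320],None,fx=6,fy=4.8,interpolation=2))
E
```

```text
{'position': array([512.83 , 111.48 , 150.396]), 'opening': 13.403709354540064, 'contact_force': array([-0.82 ,  0.57 ,  2.286]), 'wrist_torque': array([ 0.052,  0.232, -0.005]), 'time': 4.8667}
[512.83  111.48  160.396] [np.float64(257.4476324529089), np.float64(277.04771019365364)]
[512.83  111.48  147.396] [np.float64(257.34712398319266), np.float64(262.50580571704404)]
```

View pics/w3c.png

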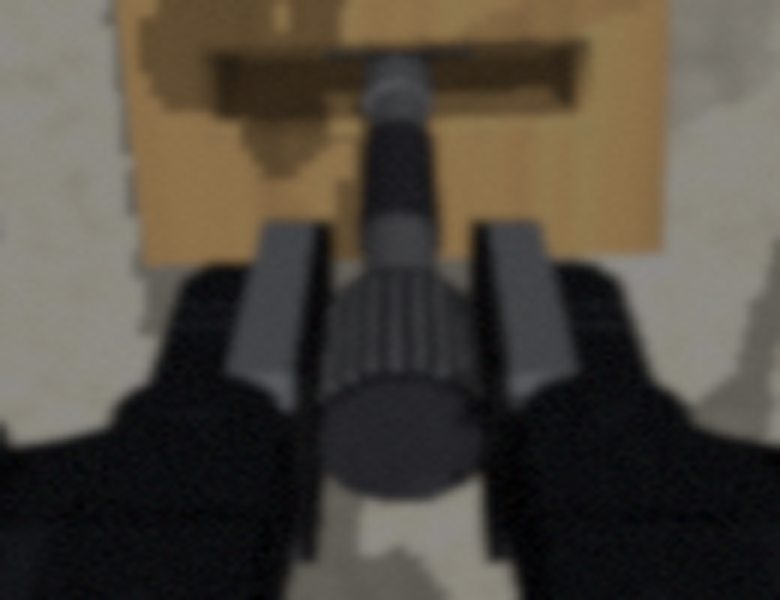

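>>> arm_command:
  commands: [0,0,0,0,0,0.5,0,0,0,0,0,0,1.5,0,0,0,0,0,0,3,0,0,0,0,0,0,4.5,0,0,0,0,0,0,6,0]

```text
time: 5.33
position: [512.6, 111.4, 211.4]
ee_rot: [-2.225, -2.217, 0.0]
contact_force: [0.4, -0.2, -0.5]
opening: 13.3
```

>>> arm_command:
  commands: [0,0,0,0,0,1.8,0,0,0,0,0,0,3.6,0,0,0,0,0,0,5.4,0,0,0,0,0,0,7.2,0,0,0,0,0,0,8.4,0]

```text
time: 5.75
position: [513.1, 111.5, 296.7]
ee_rot: [2.224, 2.216, 0.002]
contact_force: [0.0, 0.0, -1.0]
opening: 13.8
```

>>> arm_command:
  commands: [0,0,0,0.2,-2,0,0,0,0,0,0.7,-5.5,0,0,0,0,0,1.2,-9.2,0,0,0,0,0,1.7,-12.9,0,0,0,0,0,2.2,-16.7,0,0]

```text
time: 6.17
position: [534.6, -56.8, 295.0]
ee_rot: [2.224, 2.218, 0.001]
contact_force: [1.0, -0.0, -0.3]
opening: 13.6
```

```bash
python3 - <<'E'
from h import *
np.set_printoptions(precision=3,suppress=True)
st=env.read_state();print({k:st[k] for k in ('position','opening','contact_force','wrist_torque','time')})
w=cap('wrist','wrist4')
P=st['position']
print(proj(w,P+[0,0,10]),proj(w,P+[0,0,-135.4]))
E
```

```text
{'position': array([534.649, -56.816, 295.045]), 'opening': 13.61442512404466, 'contact_force': array([ 0.977, -0.03 , -0.312]), 'wrist_torque': array([-0.054,  0.006,  0.026]), 'time': 6.1667}
[np.float64(257.47625223213697), np.float64(277.01954697894803)] [np.float64(256.81081149961824), np.float64(190.62055073388572)]
```

View pics/wrist4.png

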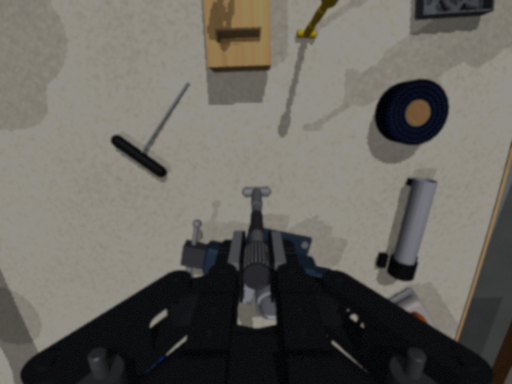

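>>> arm_command:
  commands: [0,0,0,0.5,-3.7,0,0,0,0,0,1.0,-7.4,0,0,0,0,0,1.5,-11.1,0,0,0,0,0,2,-14.7,0,0,0,0,0,2.2,-16.6,0,0]

```text
time: 6.63
position: [556.9, -225.3, 294.6]
ee_rot: [2.228, 2.213, -0.001]
contact_force: [-0.3, 1.2, -1.2]
opening: 13.3
```

>>> arm_command:
  commands: [0,0,0,0,0,0,0,0,0,0,0,0,0,0,0,0,0,0,0,0,0,0,0,0,0,0,0,0,0,0,0,0,0,0,0]

```text
time: 7.05
position: [556.8, -220.2, 294.6]
ee_rot: [-2.223, -2.219, -0.0]
contact_force: [-0.4, -0.1, -0.8]
opening: 13.7
```

```bash
python3 - <<'E'
from h import *
np.set_printoptions(precision=3,suppress=True)
st=env.read_state();print({k:st[k] for k in ('position','opening','contact_force','wrist_torque','time','joint_pos')})
P=st['position']
for n in('wrist','scene','side'):
  w=cap(n,n+'5')
  print(n,proj(w,P+[0,0,-140.4]),[(t['centre'],t['score']) for t in tip_of(n,'bore_mouth')],[(t['centre'],t['score']) for t in tip_of(n,'gauge_head')])
  m=[t['centre'] for t in tip_of(n,'bore_mouth')]
  if m: print(onz(w,m[0],133))
E
python3 - <<'E'
import cv2
g=lambda n,r,c,h,s:cv2.resize(cv2.imread('pics/%s5.png'%n)[r:r+h,c:c+h],(s,s),interpolation=2)
cv2.imwrite('pics/c5.png',cv2.hconcat([g('scene',80,120,120,400),g('side',190,310,120,400)]))
cv2.imwrite('pics/c5w.png',g('wrist',130,180,150,600))
E
```

```text
{'position': array([ 556.774, -220.195,  294.61 ]), 'opening': 13.733799234603849, 'contact_force': array([-0.441, -0.084, -0.847]), 'wrist_torque': array([0.011, 0.026, 0.017]), 'time': 7.05, 'joint_pos': array([-0.5  ,  0.397,  0.017,  1.191,  0.   ,  1.073])}
wrist [np.float64(256.8658507661426), np.float64(189.25016312444617)] [([258.3, 182.7], 0.66)] [([255.7, 192.5], 0.84)]
[ 558.395 -218.967  133.   ]
scene [np.float64(177.48161580407157), np.float64(143.8499175817523)] [([177.6, 151.2], 0.92)] [([175.3, 141.1], 0.84)]
[ 556.419 -223.833  133.   ]
side [np.float64(377.2182161182942), np.float64(260.29914492582844)] [([376.9, 269.2], 0.76)] [([250.8, 191.3], 0.67), ([377.2, 261.6], 0.66)]
[ 557.755 -223.459  133.   ]
```

View pics/c5.png

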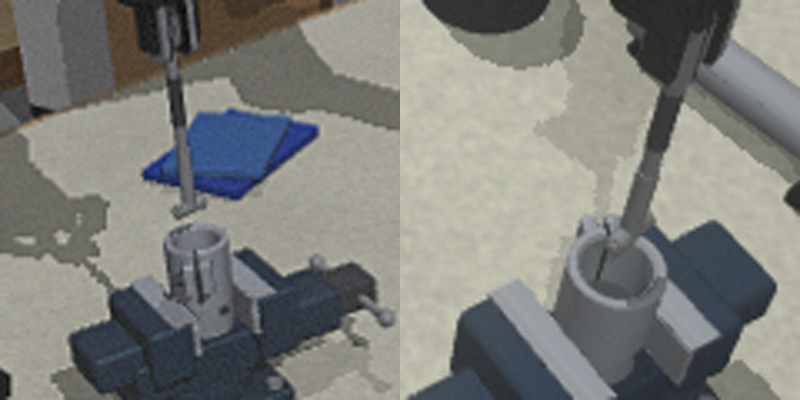

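View pics/c5w.png

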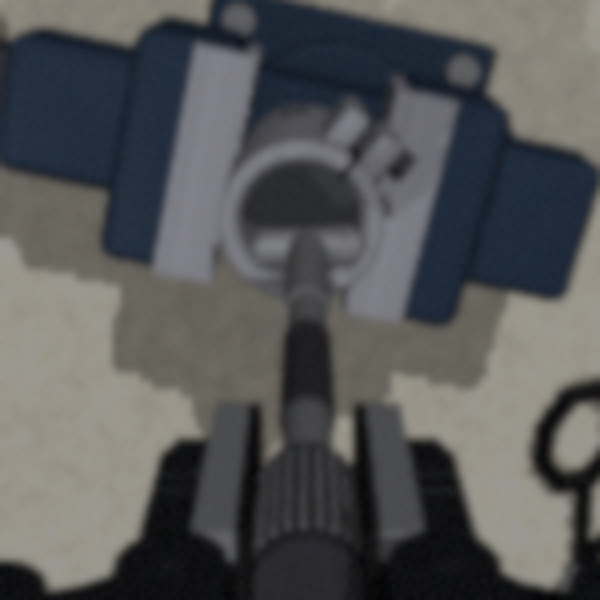

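```bash
python3 - <<'E'
from h import *
np.set_printoptions(precision=2,suppress=True)
st=env.read_state();print(st['position'],st['time'])
w=cap('wrist','wrist6');s=cap('scene');d=cap('side')
P=env.read_state()['position'];print(P)
print('head pred',proj(w,P+[0,0,-135.4]),proj(w,P+[15,0,-135.4]))
im=cv2.resize(w['pixels'][130:280,180:330],(600,600),interpolation=2)
cv2.imwrite('pics/w6.png',im)
for c,n,r,q in((s,'s6',[130,150],0),(d,'d6',[245,350],0)):
    cv2.imwrite('pics/%s.png'%n,cv2.resize(c['pixels'][r[0]:r[0]+50,r[1]:r[1]+50],(600,600),interpolation=2))
print(tri((s,(177.9,151.25)),(d,(376.9,269))),tri((s,(177.9,151.25)),(d,(376.9,269)),(w,(255.3,184.5))))
E
python3 -c "
import cv2
cv2.imwrite('pics/sd6.png',cv2.resize(cv2.hconcat([cv2.imread('pics/s6.png'),cv2.imread('pics/d6.png')]),(800,400)))"
```

```text
[ 556.71 -221.54  294.24] 7.65
[ 556.77 -221.59  294.28]
head pred [np.float64(256.908150275111), np.float64(190.66962728163367)] [np.float64(271.78959501871236), np.float64(190.62019962804442)]
(array([ 557.03, -222.98,  133.59]), [0.7, 0.7]) (array([ 556.25, -222.81,  133.6 ]), [0.4, 1.4, 1.4])
```

View pics/w6.png

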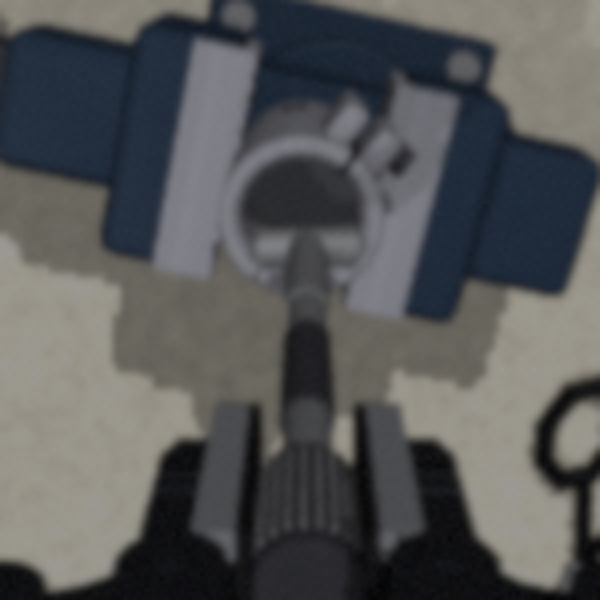

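View pics/sd6.png

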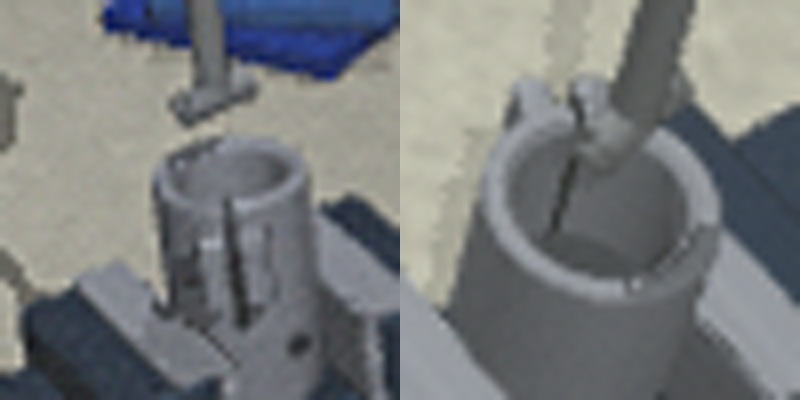

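>>> arm_command:
  commands: [0,0,0,0,-0.05,-0.5,0,0,0,0,0,-0.1,-1.0,0,0,0,0,0,-0.1,-1.4,0,0,0,0,0,-0.1,-1.6,0,0,0,0,0,-0.1,-1.6,0]

```text
time: 8.22
position: [556.3, -222.3, 277.3]
ee_rot: [-2.224, -2.216, 0.001]
contact_force: [-0.3, -0.2, -0.1]
opening: 13.7
```

```bash
cat > ov.py <<'E'
from h import *
np.set_printoptions(precision=2,suppress=True)
st=env.read_state();P=st['position'];print(P,st['time'],st['contact_force'])
w=cap('wrist');s=cap('scene');d=cap('side')
import sys
C=np.array([float(a) for a in sys.argv[1:4]]);
t=np.linspace(0,2*np.pi,120)
out=[]
for c,r,h in((w,(150,205),80),(s,(120,140),70),(d,(235,340),70)):
    S=400/h
    im=cv2.resize(c['pixels'][r[0]:r[0]+h,r[1]:r[1]+h],(400,400),interpolation=cv2.INTER_CUBIC)
    for R,col in((17,(0,255,0)),(23,(0,0,255))):
        for a in t:
            u,v=proj(c,C+[R*np.cos(a),R*np.sin(a),0 if R==23 else 0]); cv2.circle(im,(int((u-r[1]+.5)*S),int((v-r[0]+.5)*S)),1,col,-1)
    for dx in(-15,15):
        u,v=proj(c,P+[dx,0,-135.4]);cv2.circle(im,(int((u-r[1]+.5)*S),int((v-r[0]+.5)*S)),3,(255,0,0),-1)
    out.append(im)
cv2.imwrite('pics/%s.png'%sys.argv[4],cv2.resize(cv2.hconcat(out),(800,267)))
cv2.imwrite('pics/%s_w.png'%sys.argv[4],out[0])
E
python3 ov.py 556.5 -222.9 133.6 ov1
```

```text
[ 556.32 -222.32  277.27] 8.2167 [-0.27 -0.17 -0.1 ]
```

View pics/ov1.png

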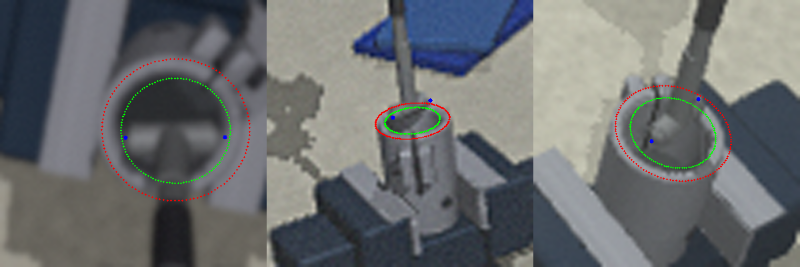

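View pics/ov1_w.png

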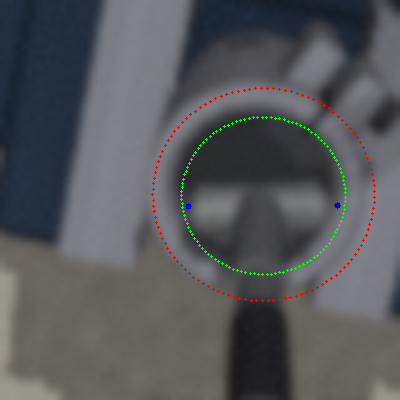

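```bash
cat > ov2.py <<'E'
from h import *
import sys
np.set_printoptions(precision=2,suppress=True)
P=env.read_state()['position'];w=cap('wrist')
C=np.array([float(a) for a in sys.argv[1:4]])
r=(155,215);h=65;S=600/h
im=cv2.resize(w['pixels'][r[0]:r[0]+h,r[1]:r[1]+h],(600,600),interpolation=cv2.INTER_CUBIC)
im=cv2.convertScaleAbs(im,alpha=1.8)
for R,dz,col in((17,-2,(0,255,0)),(19,0,(0,255,255)),(23,0,(0,0,255))):
    for a in np.linspace(0,2*np.pi,90):
        u,v=proj(w,C+[R*np.cos(a),R*np.sin(a),dz]); cv2.circle(im,(int((u-r[1]+.5)*S),int((v-r[0]+.5)*S)),1,col,-1)
for dx in(-15,15):
    u,v=proj(w,P+[dx,0,-135.4]);cv2.circle(im,(int((u-r[1]+.5)*S),int((v-r[0]+.5)*S)),3,(255,0,0),-1)
cv2.imwrite('pics/%s.png'%sys.argv[4],im);print(P,proj(w,C))
E
python3 ov2.py 556.5 -222.9 133.6 ov2
```

```text
[ 556.83 -222.56  278.34] [np.float64(256.55331314588744), np.float64(188.3637166939035)]
```

View pics/ov2.png

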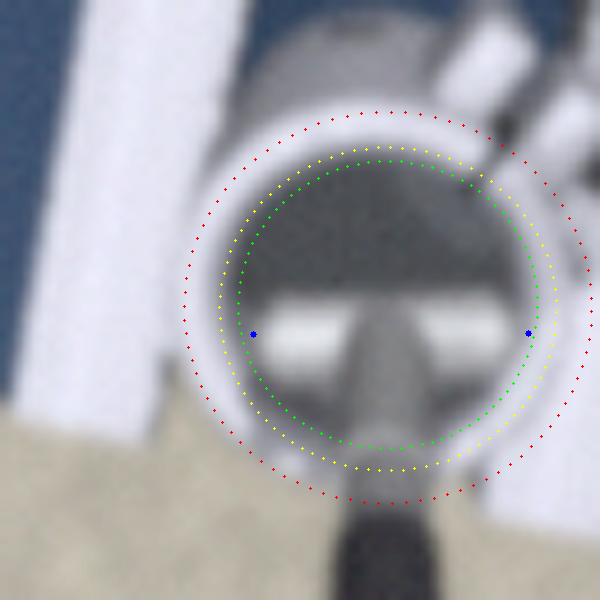

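>>> arm_command:
  commands: [0,0,0,0.04,0.04,-0.1,0,0,0,0,0.04,0.04,-0.3,0,0,0,0,0.04,0.04,-0.5,0,0,0,0,0.04,0.04,-0.7,0,0,0,0,0.04,0.04,-0.9,0]

```text
time: 8.83
position: [557.1, -222.1, 269.0]
ee_rot: [-2.225, -2.217, 0.0]
contact_force: [0.6, -0.2, -0.9]
opening: 13.3
```

>>> arm_command:
  commands: [0,0,0,0,0,-0.1,0,0,0,0,0,0,-0.3,0,0,0,0,0,0,-0.5,0,0,0,0,0,0,-0.7,0,0,0,0,0,0,-0.9,0]

```text
time: 9.25
position: [557.1, -222.1, 260.0]
ee_rot: [-2.225, -2.217, 0.0]
contact_force: [-0.3, -0.1, -0.2]
opening: 13.4
```

```bash
python3 - <<'E'
from h import *
np.set_printoptions(precision=3,suppress=True)
st=env.read_state();print({k:st[k] for k in ('position','opening','contact_force','wrist_torque','time','joint_pos')})
E
```

```text
{'position': array([ 557.101, -222.137,  260.046]), 'opening': 13.370017954303067, 'contact_force': array([-0.334, -0.071, -0.21 ]), 'wrist_torque': array([-0.008,  0.115, -0.002]), 'time': 9.25, 'joint_pos': array([-0.502,  0.415, -0.043,  1.113, -0.   ,  1.072])}
```

>>> arm_command:
  commands: [0,0,0,0,0,-0.3,0,0,0,0,0,0,-0.6,0,0,0,0,0,0,-0.9,0,0,0,0,0,0,-1.2,0,0,0,0,0,0,-1.5,0]

```text
time: 9.67
position: [557.2, -222.1, 244.9]
ee_rot: [-2.225, -2.218, -0.0]
contact_force: [0.4, 1.0, -0.4]
opening: 13.8
```

>>> arm_command:
  commands: [0,0,0,0,0,-0.05,0,0,0,0,0,0,-0.1,0,0,0,0,0,0,-0.15,0,0,0,0,0,0,-0.2,0,0,0,0,0,0,-0.25,0]

```text
time: 10.08
position: [557.2, -222.2, 242.9]
ee_rot: [2.225, 2.217, 0.0]
contact_force: [-0.4, 0.9, -1.6]
opening: 13.4
```

>>> arm_command:
  commands: [0,0,0,0,0,-0.05,0,0,0,0,0,0,-0.1,0,0,0,0,0,0,-0.15,0,0,0,0,0,0,-0.2,0,0,0,0,0,0,-0.2,0]

```text
time: 10.5
position: [557.2, -222.1, 240.7]
ee_rot: [-2.225, -2.217, -0.0]
contact_force: [0.5, -0.9, -1.5]
opening: 13.4
```

>>> arm_command:
  commands: [0,0,0,0,0,-0.05,0,0,0,0,0,0,-0.1,0,0,0,0,0,0,-0.15,0,0,0,0,0,0,-0.15,0,0,0,0,0,0,-0.15,0]

```text
time: 10.92
position: [557.1, -222.1, 239.2]
ee_rot: [-2.225, -2.217, 0.0]
contact_force: [-1.0, -0.3, -1.5]
opening: 13.5
```

>>> arm_command:
  commands: [0,0,0,0,0,-0.05,0,0,0,0,0,0,-0.1,0,0,0,0,0,0,-0.15,0,0,0,0,0,0,-0.15,0,0,0,0,0,0,-0.15,0]

```text
time: 11.33
position: [557.1, -222.1, 237.7]
ee_rot: [-2.225, -2.217, 0.0]
contact_force: [-0.1, 0.5, -2.0]
opening: 13.6
```

>>> arm_command:
  commands: [0,0,0,0,0,-0.05,0,0,0,0,0,0,-0.1,0,0,0,0,0,0,-0.1,0,0,0,0,0,0,-0.1,0,0,0,0,0,0,-0.1,0]

```text
time: 11.75
position: [557.2, -222.1, 236.8]
ee_rot: [-2.225, -2.218, -0.0]
contact_force: [-0.7, 1.1, -0.4]
opening: 13.7
```

>>> arm_command:
  commands: [0,0,0,0,0,-0.05,0,0,0,0,0,0,-0.1,0,0,0,0,0,0,-0.1,0,0,0,0,0,0,-0.1,0,0,0,0,0,0,-0.1,0]

```text
time: 12.17
position: [557.4, -222.3, 236.4]
ee_rot: [2.225, 2.217, 0.0]
contact_force: [-0.8, 0.0, 3.0]
opening: 13.3
```

>>> arm_command:
  commands: [0,0,0,0,0,-0.05,0,0,0,0,0,0,-0.1,0,0,0,0,0,0,-0.1,0,0,0,0,0,0,-0.1,0,0,0,0,0,0,-0.1,0]

```text
time: 12.58
position: [557.8, -222.6, 236.2]
ee_rot: [2.224, 2.216, 0.001]
contact_force: [-1.2, 0.5, 8.8]
opening: 13.7
```

>>> arm_command:
  commands: [0,0,0,0,0,-0.03,0,0,0,0,0,0,-0.05,0,0,0,0,0,0,-0.05,0,0,0,0,0,0,-0.05,0,0,0,0,0,0,-0.05,0]

```text
time: 13.0
position: [557.9, -222.6, 236.2]
ee_rot: [2.223, 2.215, 0.001]
contact_force: [-2.5, 1.6, 11.6]
opening: 13.5
```

```bash
cat > st.py <<'E'
from plant import env
import numpy as np
np.set_printoptions(precision=3,suppress=True)
st=env.read_state();print({k:st[k] for k in ('position','ee_rot','opening','contact_force','wrist_torque','time','joint_pos')})
E
python3 st.py
```

```text
{'position': array([ 557.945, -222.63 ,  236.182]), 'ee_rot': array([2.223, 2.215, 0.001]), 'opening': 13.480998115900448, 'contact_force': array([-2.518,  1.627, 11.57 ]), 'wrist_torque': array([0.079, 0.591, 0.001]), 'time': 13.0, 'joint_pos': array([-0.502,  0.429, -0.084,  1.055, -0.   ,  1.072])}
```

>>> arm_command:
  commands: [0,0,4,0,0,0,0,0,0,8,0,0,0,0,0,0,12,0,0,0,0,0,0,16,0,0,0,0,0,0,20,0,0,0,0]

```text
time: 13.42
position: [557.9, -222.8, 236.2]
ee_rot: [1.8, 2.571, -0.0]
contact_force: [-2.3, 0.7, 11.4]
opening: 13.5
```

```bash
python3 st.py
```

```text
{'position': array([ 557.891, -222.762,  236.18 ]), 'ee_rot': array([ 1.8  ,  2.571, -0.   ]), 'opening': 13.512962593351546, 'contact_force': array([-2.323,  0.731, 11.353]), 'wrist_torque': array([ 0.094,  0.59 , -0.014]), 'time': 13.4167, 'joint_pos': array([-0.502,  0.429, -0.084,  1.055, -0.   ,  0.72 ])}
```

>>> arm_command:
  commands: [0,0,4,0,0,0,0,0,0,8,0,0,0,0,0,0,12,0,0,0,0,0,0,16,0,0,0,0,0,0,20,0,0,0,0]

```text
time: 13.83
position: [557.9, -222.8, 236.2]
ee_rot: [1.327, 2.844, -0.001]
contact_force: [-2.3, -1.1, 10.5]
opening: 13.6
```

```bash
python3 st.py; python3 - <<'E'
import sys; sys.path.insert(0,'.')
from h import *
w=cap('wrist')
cv2.imwrite('pics/w7.png',w['pixels']);d=cap('side')
a=cv2.convertScaleAbs(cv2.resize(w['pixels'][130:230,200:320],(480,400),interpolation=2),alpha=1.6)
b=cv2.resize(d['pixels'][235:315,330:410],(400,400),interpolation=2)
cv2.imwrite('pics/w7c.png',cv2.hconcat([cv2.resize(a,(400,333)),b[:333]]))
E
```

```text
{'position': array([ 557.911, -222.794,  236.221]), 'ee_rot': array([ 1.327,  2.844, -0.001]), 'opening': 13.619868422060481, 'contact_force': array([-2.342, -1.079, 10.451]), 'wrist_torque': array([ 0.038,  0.613, -0.027]), 'time': 13.8333, 'joint_pos': array([-0.502,  0.429, -0.084,  1.055, -0.001,  0.37 ])}
```

View pics/w7c.png

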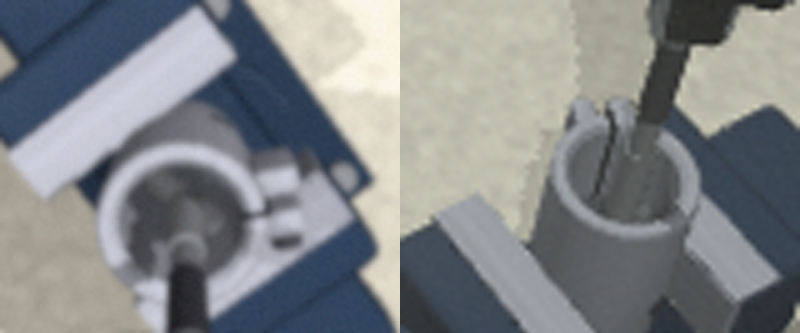

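```bash
python3 - <<'E'
import cv2
im=cv2.imread('pics/w7.png')[165:220,225:285]
cv2.imwrite('pics/w7d.png',cv2.convertScaleAbs(cv2.resize(im,(600,550),interpolation=cv2.INTER_CUBIC),alpha=2.2))
E
```

```text
(no output)
```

View pics/w7d.png

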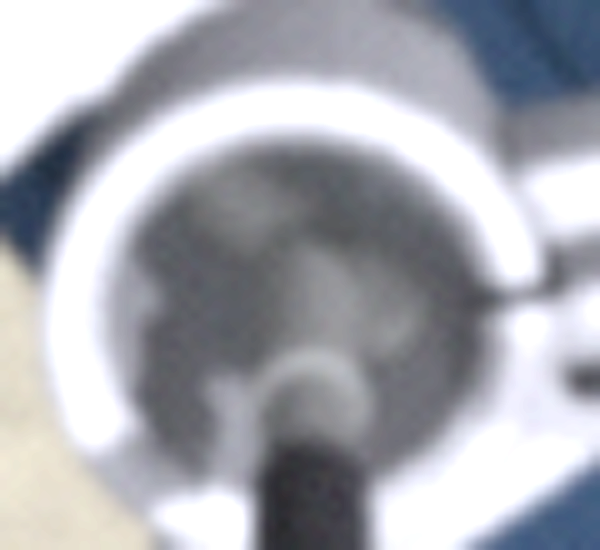

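>>> arm_command:
  commands: [0,0,4,0,0,0,0,0,0,8,0,0,0,0,0,0,12,0,0,0,0,0,0,17,0,0,0,0,0,0,22,0,0,-0.01,0]

```text
time: 14.35
position: [557.9, -222.8, 236.2]
ee_rot: [0.758, 3.045, -0.002]
contact_force: [-2.3, 0.5, 11.1]
opening: 13.3
```

>>> arm_command:
  commands: [0,0,3,0,0,0,0,0,0,3,0,0,0,0,0,0,3,0,0,0,0,0,0,3,0,0,0,0,0,0,3,0,0,0,0]

```text
time: 14.77
position: [558.0, -222.8, 236.2]
ee_rot: [0.685, 3.063, -0.002]
contact_force: [-0.8, -0.4, 10.8]
opening: 13.7
```

>>> arm_command:
  commands: [0,0,0,0,0,0,0,0,0,0,0,0,0,0,0,0,0,0,0,0,0,0,0,0,0,0,0,0,0,0,0,0,0,0,0]

```text
time: 15.18
position: [558.0, -222.8, 236.2]
ee_rot: [0.685, 3.063, -0.002]
contact_force: [-1.1, -0.5, 11.5]
opening: 13.3
```

```bash
python3 st.py; python3 - <<'E'
import sys; sys.path.insert(0,'.')
from h import *
w=cap('wrist')
cv2.imwrite('pics/w8.png',w['pixels'])
im=w['pixels'][155:215,215:280]
cv2.imwrite('pics/w8d.png',cv2.convertScaleAbs(cv2.resize(im,(650,600),interpolation=cv2.INTER_CUBIC),alpha=2.2))
E
```

```text
{'position': array([ 557.989, -222.777,  236.185]), 'ee_rot': array([ 0.685,  3.063, -0.002]), 'opening': 13.340933277800882, 'contact_force': array([-1.139, -0.505, 11.479]), 'wrist_torque': array([ 0.014,  0.535, -0.   ]), 'time': 15.1833, 'joint_pos': array([-0.502,  0.429, -0.084,  1.055, -0.   , -0.062])}
```

View pics/w8d.png

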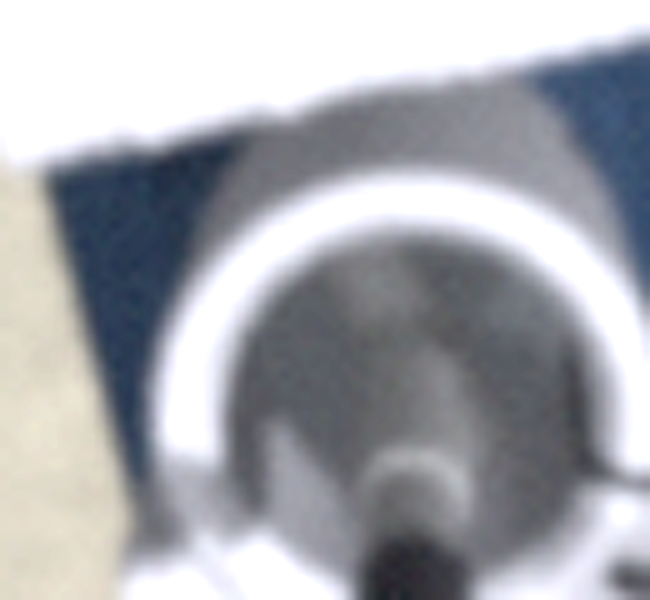

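>>> arm_command:
  commands: [0,0,0,0,0,0,0,0,0,0,0,0,0,0,0,0,0,0,0,0,0,0,0,0,0,0,0,0,0,0,0,0,0,0,0]

```text
time: 15.65
position: [558.0, -222.8, 236.2]
ee_rot: [0.685, 3.063, -0.002]
contact_force: [-2.1, -0.2, 10.9]
opening: 13.4
```

>>> arm_command:
  commands: [0,0,-4,0,0,0,0,0,0,-8,0,0,0,0,0,0,-12,0,0,0,0,0,0,-16,0,0,0,0,0,0,-20,0,0,0,0]

```text
time: 16.07
position: [557.9, -222.8, 236.2]
ee_rot: [1.211, 2.895, -0.002]
contact_force: [-2.2, 0.8, 10.0]
opening: 13.4
```

```bash
python3 st.py
```

```text
{'position': array([ 557.918, -222.847,  236.197]), 'ee_rot': array([ 1.211,  2.895, -0.002]), 'opening': 13.383085432883801, 'contact_force': array([-2.238,  0.827, 10.011]), 'wrist_torque': array([0.007, 0.646, 0.039]), 'time': 16.0667, 'joint_pos': array([-0.502,  0.429, -0.084,  1.055, -0.001,  0.29 ])}
```

>>> arm_command:
  commands: [0,0,-1,0,0,0,0,0,0,-2,0,0,0,0,0,0,-3,0,0,0,0,0,0,-4,0,0,0,0,0,0,-5,0,0,0,0]

```text
time: 16.48
position: [557.9, -222.9, 236.2]
ee_rot: [1.333, 2.841, -0.001]
contact_force: [-1.6, -0.2, 10.1]
opening: 13.4
```

```bash
python3 st.py
```

```text
{'position': array([ 557.94 , -222.865,  236.203]), 'ee_rot': array([ 1.333,  2.841, -0.001]), 'opening': 13.449206182459566, 'contact_force': array([-1.556, -0.15 , 10.079]), 'wrist_torque': array([-0.017,  0.58 ,  0.037]), 'time': 16.4833, 'joint_pos': array([-0.503,  0.429, -0.084,  1.055, -0.001,  0.375])}
```

>>> arm_command:
  commands: [0,0,-1,0,0,0,0,0,0,-2,0,0,0,0,0,0,-3,0,0,0,0,0,0,-4,0,0,0,0,0,0,-5,0,0,0,0]

```text
time: 16.9
position: [557.9, -222.8, 236.2]
ee_rot: [1.455, 2.78, -0.001]
contact_force: [-1.5, 0.9, 10.3]
opening: 13.3
```

```bash
python3 st.py
```

```text
{'position': array([ 557.94 , -222.828,  236.199]), 'ee_rot': array([ 1.455,  2.78 , -0.001]), 'opening': 13.346102547503827, 'contact_force': array([-1.452,  0.865, 10.269]), 'wrist_torque': array([0.012, 0.648, 0.012]), 'time': 16.9, 'joint_pos': array([-0.502,  0.429, -0.084,  1.055, -0.001,  0.462])}
```

>>> arm_command:
  commands: [0,0,-1,0,0,0,0,0,0,-2,0,0,0,0,0,0,-3,0,0,0,0,0,0,-4,0,0,0,0,0,0,-5,0,0,0,0]

```text
time: 17.32
position: [557.9, -222.8, 236.2]
ee_rot: [1.575, 2.714, -0.001]
contact_force: [-2.2, 0.1, 11.5]
opening: 13.2
```

```bash
python3 st.py
```

```text
{'position': array([ 557.933, -222.821,  236.198]), 'ee_rot': array([ 1.575,  2.714, -0.001]), 'opening': 13.202476654485045, 'contact_force': array([-2.173,  0.094, 11.534]), 'wrist_torque': array([-0.005,  0.667, -0.003]), 'time': 17.3167, 'joint_pos': array([-0.502,  0.429, -0.084,  1.055, -0.001,  0.549])}
```

>>> arm_command:
  commands: [0,0,-1,0,0,0,0,0,0,-2,0,0,0,0,0,0,-3,0,0,0,0,0,0,-4,0,0,0,0,0,0,-5,0,0,0,0]

```text
time: 17.73
position: [557.9, -222.8, 236.2]
ee_rot: [1.692, 2.643, -0.001]
contact_force: [-1.1, 0.0, 11.0]
opening: 13.4
```

```bash
python3 st.py
```

```text
{'position': array([ 557.941, -222.777,  236.192]), 'ee_rot': array([ 1.692,  2.643, -0.001]), 'opening': 13.448888104212616, 'contact_force': array([-1.138,  0.024, 11.042]), 'wrist_torque': array([-0.002,  0.593, -0.026]), 'time': 17.7333, 'joint_pos': array([-0.502,  0.429, -0.084,  1.055, -0.001,  0.636])}
```

>>> arm_command:
  commands: [0,0,-1,0,0,0,0,0,0,-2,0,0,0,0,0,0,-3,0,0,0,0,0,0,-4,0,0,0,0,0,0,-5,0,0,0,0]

```text
time: 18.15
position: [557.9, -222.8, 236.2]
ee_rot: [1.806, 2.567, -0.0]
contact_force: [-2.7, -0.6, 12.0]
opening: 13.3
```

```bash
python3 st.py;  python3 - <<'E'
import sys; sys.path.insert(0,'.')
from h import *
T=[]
for i in range(4):
    w=cap('wrist'); T.append(env.read_state()['wrist_torque'][2])
print(T)
cv2.imwrite('pics/w9.png',w['pixels'])
im=w['pixels'][155:215,215:280]
cv2.imwrite('pics/w9d.png',cv2.convertScaleAbs(cv2.resize(im,(650,600),interpolation=cv2.INTER_CUBIC),alpha=2.2))
E
```

```text
{'position': array([ 557.929, -222.771,  236.183]), 'ee_rot': array([ 1.806,  2.567, -0.   ]), 'opening': 13.326047422491447, 'contact_force': array([-2.733, -0.581, 11.973]), 'wrist_torque': array([0.127, 0.601, 0.048]), 'time': 18.15, 'joint_pos': array([-0.502,  0.429, -0.084,  1.055, -0.001,  0.724])}
[np.float64(0.00823499301079737), np.float64(0.02024186049312799), np.float64(0.025165722099704815), np.float64(0.021691979548028748)]
```

View pics/w9d.png

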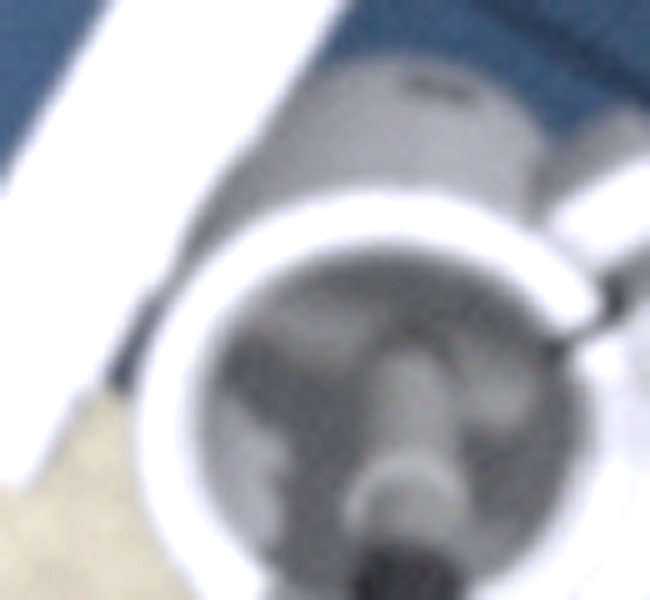

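>>> arm_command:
  commands: [0,0,-1,0,0,0,0,0,0,-2,0,0,0,0,0,0,-3,0,0,0,0,0,0,-4,0,0,0,0,0,0,-5,0,0,0,0]

```text
time: 18.77
position: [558.0, -222.7, 236.2]
ee_rot: [1.916, 2.486, 0.0]
contact_force: [-2.9, -0.3, 11.1]
opening: 12.8
```

```bash
python3 st.py
```

```text
{'position': array([ 557.953, -222.732,  236.183]), 'ee_rot': array([1.916, 2.486, 0.   ]), 'opening': 12.79961359254617, 'contact_force': array([-2.859, -0.298, 11.092]), 'wrist_torque': array([0.054, 0.577, 0.022]), 'time': 18.7667, 'joint_pos': array([-0.502,  0.429, -0.084,  1.055, -0.   ,  0.811])}
```

>>> arm_command:
  commands: [0,0,-1,0,0,0,0,0,0,-2,0,0,0,0,0,0,-3,0,0,0,0,0,0,-4,0,0,0,0,0,0,-5,0,0,0,0]

```text
time: 19.18
position: [558.0, -222.7, 236.2]
ee_rot: [2.022, 2.4, 0.0]
contact_force: [-1.7, 0.8, 10.6]
opening: 13.7
```

```bash
python3 st.py
```

```text
{'position': array([ 557.958, -222.714,  236.175]), 'ee_rot': array([2.022, 2.4  , 0.   ]), 'opening': 13.732249007248537, 'contact_force': array([-1.727,  0.787, 10.646]), 'wrist_torque': array([0.128, 0.587, 0.054]), 'time': 19.1833, 'joint_pos': array([-0.502,  0.429, -0.084,  1.055, -0.   ,  0.898])}
```

>>> arm_command:
  commands: [0,0,-1,0,0,0,0,0,0,-2,0,0,0,0,0,0,-3,0,0,0,0,0,0,-4,0,0,0,0,0,0,-5,0,0,0,0]

```text
time: 19.6
position: [558.0, -222.7, 236.2]
ee_rot: [2.125, 2.309, 0.001]
contact_force: [-2.3, 0.1, 10.4]
opening: 13.8
```

```bash
python3 st.py;  python3 - <<'E'
import sys; sys.path.insert(0,'.')
from h import *
T=[]
for i in range(4):
    w=cap('wrist'); T.append(env.read_state()['wrist_torque'][2])
print(T)
cv2.imwrite('pics/w10.png',w['pixels'])
im=w['pixels'][155:215,215:280]
cv2.imwrite('pics/w10d.png',cv2.convertScaleAbs(cv2.resize(im,(650,600),interpolation=cv2.INTER_CUBIC),alpha=2.2))
E
```

```text
{'position': array([ 558.033, -222.685,  236.216]), 'ee_rot': array([2.125, 2.309, 0.001]), 'opening': 13.804416083463373, 'contact_force': array([-2.313,  0.125, 10.409]), 'wrist_torque': array([0.124, 0.583, 0.025]), 'time': 19.6, 'joint_pos': array([-0.502,  0.429, -0.084,  1.055, -0.   ,  0.985])}
[np.float64(0.049048465090708634), np.float64(0.04205474061803184), np.float64(-0.030494129132242954), np.float64(0.028644205621505745)]
```

View pics/w10d.png

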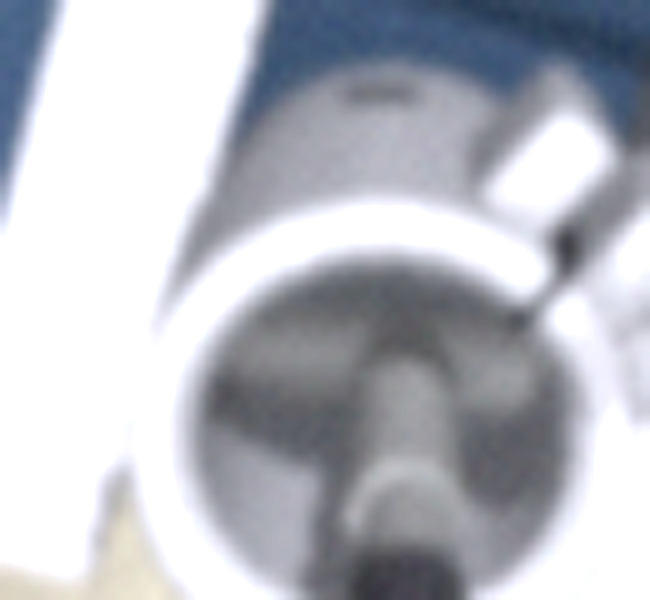

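>>> arm_command:
  commands: [0,0,-2,0,0,0,0,0,0,-4,0,0,0,0,0,0,-6,0,0,0,0,0,0,-8,0,0,0,0,0,0,-10,0,0,0,0]

```text
time: 20.22
position: [558.1, -222.7, 236.2]
ee_rot: [2.319, 2.114, 0.002]
contact_force: [-1.0, 0.4, 10.1]
opening: 13.0
```

```bash
python3 st.py;  python3 - <<'E'
import sys; sys.path.insert(0,'.')
from h import *
T=[]
for i in range(2):
    w=cap('wrist'); T.append(env.read_state()['wrist_torque'][2])
print(T)
cv2.imwrite('pics/w11.png',w['pixels'])
im=w['pixels'][155:215,215:280]
cv2.imwrite('pics/w11d.png',cv2.convertScaleAbs(cv2.resize(im,(650,600),interpolation=cv2.INTER_CUBIC),alpha=2.2))
E
```

```text
{'position': array([ 558.075, -222.654,  236.195]), 'ee_rot': array([2.319, 2.114, 0.002]), 'opening': 13.037217704961108, 'contact_force': array([-0.985,  0.423, 10.126]), 'wrist_torque': array([0.131, 0.576, 0.092]), 'time': 20.2167, 'joint_pos': array([-0.502,  0.429, -0.084,  1.055, -0.   ,  1.161])}
[np.float64(0.017764658996278257), np.float64(0.004519814113254942)]
```

View pics/w11d.png

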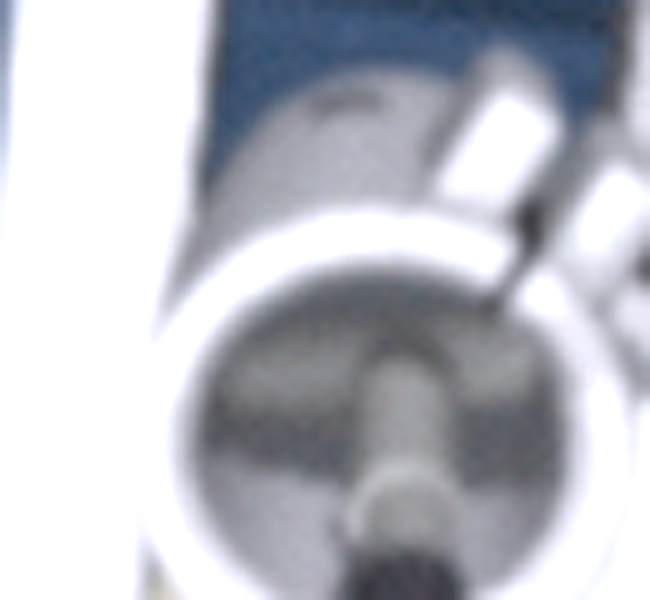

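>>> arm_command:
  commands: [0,0,-2,0,0,0,0,0,0,-4,0,0,0,0,0,0,-6,0,0,0,0,0,0,-8,0,0,0,0,0,0,-10,0,0,0,0]

```text
time: 20.73
position: [558.1, -222.6, 236.2]
ee_rot: [2.495, 1.904, 0.002]
contact_force: [-0.8, 1.2, 10.5]
opening: 13.2
```

```bash
python3 st.py;  python3 - <<'E'
import sys; sys.path.insert(0,'.')
from h import *
T=[]
for i in range(2):
    w=cap('wrist'); T.append(env.read_state()['wrist_torque'][2])
print(T)
cv2.imwrite('pics/w12.png',w['pixels'])
im=w['pixels'][155:215,215:280]
cv2.imwrite('pics/w12d.png',cv2.convertScaleAbs(cv2.resize(im,(650,600),interpolation=cv2.INTER_CUBIC),alpha=2.2))
E
```

```text
{'position': array([ 558.129, -222.595,  236.185]), 'ee_rot': array([2.495, 1.904, 0.002]), 'opening': 13.20365641314746, 'contact_force': array([-0.84 ,  1.167, 10.528]), 'wrist_torque': array([0.129, 0.488, 0.127]), 'time': 20.7333, 'joint_pos': array([-0.502,  0.429, -0.084,  1.055,  0.   ,  1.335])}
[np.float64(0.05334858436595317), np.float64(0.014480759325644799)]
```

View pics/w12d.png

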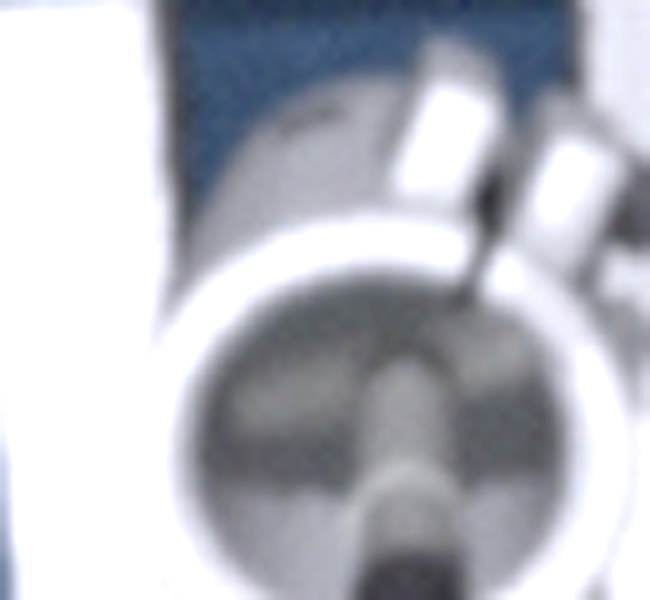

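>>> arm_command:
  commands: [0,0,0,0,0,0.05,0,0,0,0,0,0,0.1,0,0,0,0,0,0,0.15,0,0,0,0,0,0,0.2,0,0,0,0,0,0,0.3,0]

```text
time: 21.25
position: [557.0, -222.0, 236.6]
ee_rot: [-2.495, -1.908, 0.0]
contact_force: [-0.8, -0.8, -3.9]
opening: 13.6
```

```bash
python3 st.py
```

```text
{'position': array([ 557.028, -222.   ,  236.588]), 'ee_rot': array([-2.495, -1.908,  0.   ]), 'opening': 13.581871520763363, 'contact_force': array([-0.823, -0.804, -3.85 ]), 'wrist_torque': array([-0.122, -0.191,  0.023]), 'time': 21.25, 'joint_pos': array([-0.502,  0.429, -0.082,  1.06 ,  0.   ,  1.334])}
```

>>> arm_command:
  commands: [0,0,0,0,0,0.1,0,0,0,0,0,0,0.2,0,0,0,0,0,0,0.35,0,0,0,0,0,0,0.5,0,0,0,0,0,0,0.7,0]

```text
time: 21.67
position: [556.9, -221.9, 243.8]
ee_rot: [-2.495, -1.907, 0.001]
contact_force: [1.2, -0.3, -3.6]
opening: 13.6
```

```bash
python3 st.py
```

```text
{'position': array([ 556.884, -221.88 ,  243.764]), 'ee_rot': array([-2.495, -1.907,  0.001]), 'opening': 13.552267157955184, 'contact_force': array([ 1.237, -0.259, -3.643]), 'wrist_torque': array([ 0.022, -0.181,  0.044]), 'time': 21.6667, 'joint_pos': array([-0.502,  0.425, -0.07 ,  1.077,  0.   ,  1.334])}
```

>>> arm_command:
  commands: [0,0,0,0,0,0.2,0,0,0,0,0,0,0.5,0,0,0,0,0,0,0.8,0,0,0,0,0,0,1.1,0,0,0,0,0,0,1.4,0]

```text
time: 22.08
position: [557.0, -222.1, 258.5]
ee_rot: [-2.496, -1.908, 0.0]
contact_force: [1.0, 0.0, -4.8]
opening: 13.1
```

>>> arm_command:
  commands: [0,0,0,0,0,0.3,0,0,0,0,0,0,0.6,0,0,0,0,0,0,0.9,0,0,0,0,0,0,1.2,0,0,0,0,0,0,1.5,0]

```text
time: 22.5
position: [557.5, -222.4, 274.1]
ee_rot: [2.495, 1.907, 0.001]
contact_force: [-0.1, -0.1, -1.2]
opening: 13.1
```

>>> arm_command:
  commands: [0,0,0,0,0,0.3,0,0,0,0,0,0,0.7,0,0,0,0,0,0,1.2,0,0,0,0,0,0,1.7,0,0,0,0,0,0,2.0,0]

```text
time: 22.92
position: [557.4, -222.3, 294.2]
ee_rot: [2.495, 1.908, 0.001]
contact_force: [-0.1, -0.2, -0.7]
opening: 13.4
```

>>> arm_command:
  commands: [0,0,0,0,0,0,0,0,0,0,0,0,0,0,0,0,0,0,0,0,0,0,0,0,0,0,0,0,0,0,0,0,0,0,0]

```text
time: 23.33
position: [557.0, -222.0, 292.9]
ee_rot: [-2.495, -1.908, 0.0]
contact_force: [-0.1, -0.0, -2.0]
opening: 13.3
```

```bash
python3 st.py;  python3 - <<'E'
import sys; sys.path.insert(0,'.')
from h import *
w=cap('wrist')
P=env.read_state()['position']
print(proj(w,P+[0,0,-135.4]),proj(w,P+[0,0,10]),[(n,t['centre'],t['score']) for n in('gauge_head','nose_a') for t in tip_of('wrist',n)])
cv2.imwrite('pics/w13.png',w['pixels'])
im=w['pixels'][165:225,225:290]
cv2.imwrite('pics/w13d.png',cv2.convertScaleAbs(cv2.resize(im,(650,600),interpolation=cv2.INTER_CUBIC),alpha=2.))
E
```

```text
{'position': array([ 557.02 , -222.042,  292.865]), 'ee_rot': array([-2.495, -1.908,  0.   ]), 'opening': 13.277958333637356, 'contact_force': array([-0.05 , -0.001, -2.028]), 'wrist_torque': array([-0.029,  0.004, -0.015]), 'time': 23.3333, 'joint_pos': array([-0.502,  0.399,  0.017,  1.189, -0.   ,  1.334])}
[np.float64(257.053972786954), np.float64(190.55353302324295)] [np.float64(257.6890480213871), np.float64(276.87617474828573)] [('gauge_head', [254.4, 189.6], 0.89), ('nose_a', [240.5, 193.7], 0.4)]
```

View pics/w13d.png

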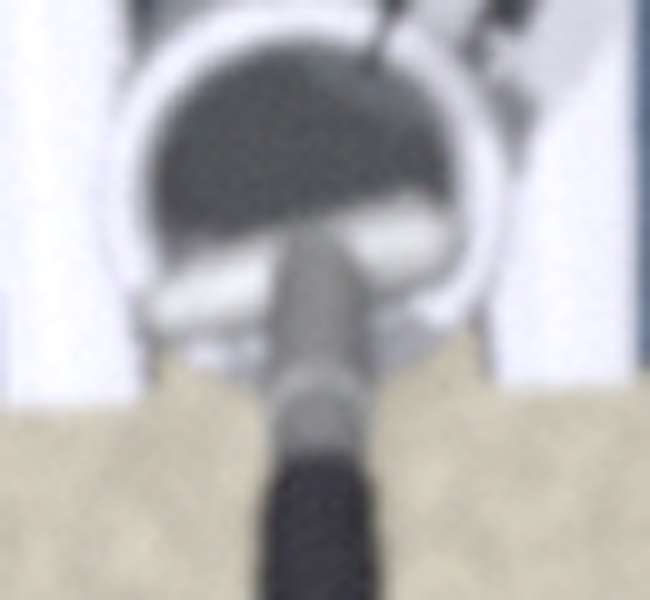

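View pics/w13.png

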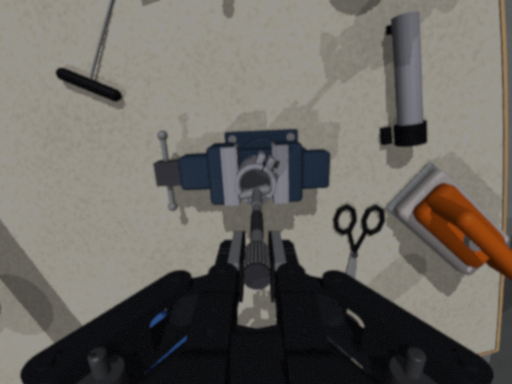

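>>> arm_command:
  commands: [0,0,0,-0.3,2.3,0,0,0,0,0,-0.8,6,0,0,0,0,0,-1.3,9.7,0,0,0,0,0,-1.8,13.4,0,0,0,0,0,-2.2,17,0,0]

```text
time: 23.9
position: [534.5, -50.6, 293.2]
ee_rot: [-2.496, -1.907, -0.0]
contact_force: [0.7, -0.0, -1.1]
opening: 13.4
```

>>> arm_command:
  commands: [0,0,0,-0.5,3.7,0,0,0,0,0,-1.0,7.4,0,0,0,0,0,-1.5,11,0,0,0,0,0,-1.9,14.3,0,0,0,0,0,-2.2,16.35,0,0]

```text
time: 24.32
position: [512.3, 114.4, 293.4]
ee_rot: [-2.493, -1.911, -0.001]
contact_force: [0.2, -0.3, -2.2]
opening: 13.4
```

>>> arm_command:
  commands: [0,0,0,0,0,-1,0,0,0,0,0,0,-2.5,0,0,0,0,0,0,-4,0,0,0,0,0,0,-5.5,0,0,0,0,0,0,-6.5,0]

```text
time: 24.73
position: [512.5, 110.8, 226.5]
ee_rot: [-2.496, -1.907, 0.002]
contact_force: [0.4, 0.2, -0.1]
opening: 13.3
```

>>> arm_command:
  commands: [0,0,0,0,0,-0.5,0,0,0,0,0,0,-1,0,0,0,0,0,0,-1.3,0,0,0,0,0,0,-1.3,0,0,0,0,0,0,-1.3,0]

```text
time: 25.15
position: [513.5, 111.3, 215.6]
ee_rot: [2.496, 1.908, 0.001]
contact_force: [0.1, -0.1, -0.5]
opening: 13.4
```

```bash
python3 st.py;  python3 - <<'E'
import sys; sys.path.insert(0,'.')
from h import *
w=cap('wrist')
P=env.read_state()['position']
print(P,proj(w,P+[0,0,-135.4]),proj(w,P+[0,0,10]),[(n,t['centre'],t['score']) for n in('gauge_head','nose_a') for t in tip_of('wrist',n)])
cv2.imwrite('pics/w14.png',w['pixels'])
im=w['pixels'][150:230,210:310]
cv2.imwrite('pics/w14d.png',cv2.convertScaleAbs(cv2.resize(im,(750,600),interpolation=cv2.INTER_CUBIC),alpha=1.6))
E
```

```text
{'position': array([513.502, 111.269, 215.605]), 'ee_rot': array([2.496, 1.908, 0.001]), 'opening': 13.360333461182123, 'contact_force': array([ 0.058, -0.054, -0.515]), 'wrist_torque': array([-0.047,  0.037, -0.046]), 'time': 25.15, 'joint_pos': array([ 0.073,  0.31 , -0.318,  0.943, -0.   ,  1.909])}
[513.59028057 111.33490413 215.73989437] [np.float64(256.92624700368157), np.float64(190.50368397408283)] [np.float64(257.7969516507096), np.float64(276.828075448642)] [('gauge_head', [255.5, 188.1], 0.97), ('gauge_head', [324.1, 145.4], 0.85), ('nose_a', [237.7, 193.6], 0.35)]
```

View pics/w14d.png

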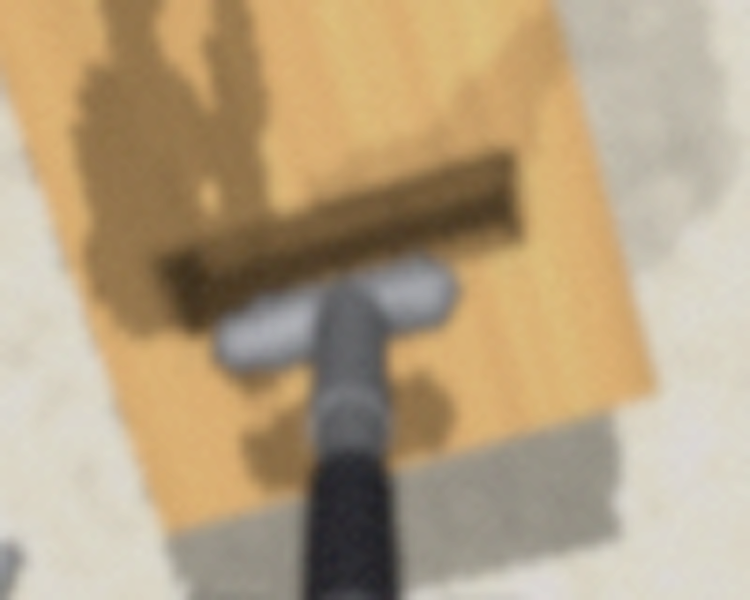

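```bash
python3 - <<'E'
from h import *
w=cap('wrist','w15')
P=env.read_state()['position'];print(P)
f=lambda u,v:(210+u/7.5-.5,150+v/7.5-.5)
for q in[(160,265),(510,155),(525,235),(185,330),(345,246)]:print(np.round(onz(w,f(*q),50),1))
print('bar',np.round(onz(w,f(228,345),P[2]-135.4),1),np.round(onz(w,f(445,280),P[2]-135.4),1))
for q in[(215,352),(458,272)]:print('ends',np.round(onz(w,f(*q),P[2]-135.4),1))
im=w['pixels'][150:230,210:310]
cv2.imwrite('pics/w15d.png',cv2.convertScaleAbs(cv2.resize(im,(750,600),interpolation=cv2.INTER_CUBIC),alpha=1.6))
E
```

```text
[513.50923889 111.414821   215.72104705]
[485.  116.6  50. ]
[539.4 119.2  50. ]
[538.7 106.8  50. ]
[485.6 105.9  50. ]
[512.4 112.2  50. ]
bar [495.7 110.8  80.3] [526.3 112.   80.3]
ends [493.7 110.3  80.3]
ends [528.2 112.6  80.3]
```

View pics/w15d.png

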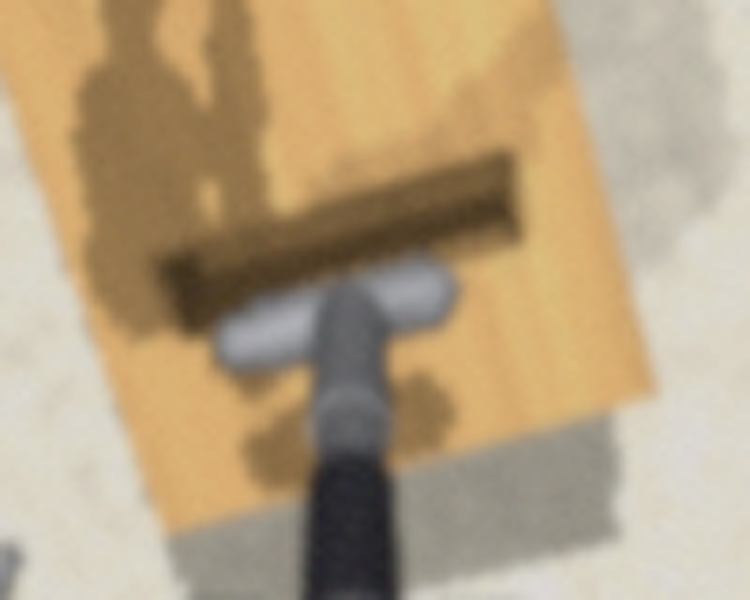

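>>> arm_command:
  commands: [0,0,0,-0.05,0.05,-0.4,0,0,0,0,-0.05,0.05,-0.9,0,0,0,0,-0.05,0.05,-1.4,0,0,0,0,-0.05,0.05,-1.8,0,0,0,0,-0.05,0.05,-2.1,0]

```text
time: 25.77
position: [512.3, 111.8, 193.3]
ee_rot: [-2.495, -1.908, 0.001]
contact_force: [-0.7, 0.1, -0.9]
opening: 13.8
```

```bash
python3 st.py;  python3 - <<'E'
import sys; sys.path.insert(0,'.')
from h import *
w=cap('wrist','w16')
im=w['pixels'][150:230,210:310]
cv2.imwrite('pics/w16d.png',cv2.convertScaleAbs(cv2.resize(im,(750,600),interpolation=cv2.INTER_CUBIC),alpha=1.6))
E
```

```text
{'position': array([512.261, 111.85 , 193.288]), 'ee_rot': array([-2.495, -1.908,  0.001]), 'opening': 13.840930625324498, 'contact_force': array([-0.695,  0.071, -0.935]), 'wrist_torque': array([-0.039, -0.002, -0.008]), 'time': 25.7667, 'joint_pos': array([ 0.074,  0.329, -0.351,  0.891, -0.   ,  1.91 ])}
```

View pics/w16d.png

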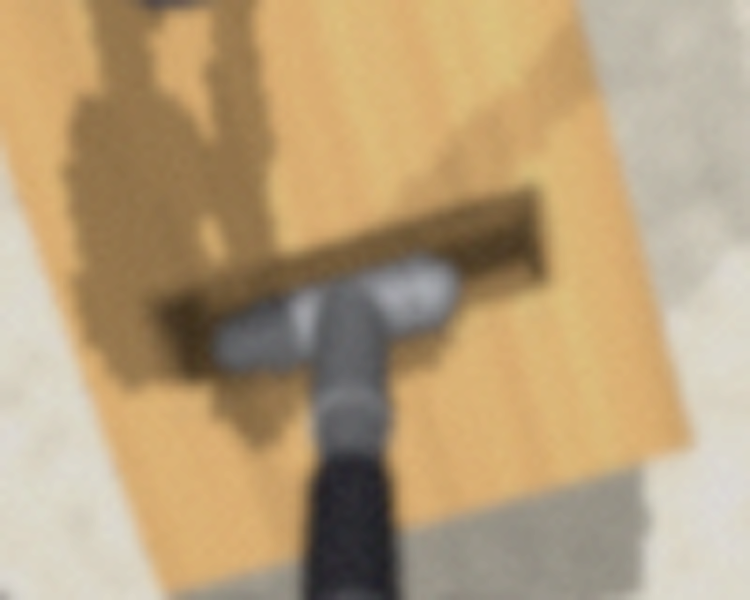

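>>> arm_command:
  commands: [0,0,0,0,0.04,0,0,0,0,0,0,0.04,-0.2,0,0,0,0,0,0.04,-0.4,0,0,0,0,0,0.04,-0.6,0,0,0,0,0,0.04,-0.8,0]

```text
time: 26.23
position: [512.7, 112.3, 186.1]
ee_rot: [2.496, 1.908, 0.0]
contact_force: [-0.0, -0.7, -1.0]
opening: 13.5
```

```bash
python3 st.py;  python3 - <<'E'
import sys; sys.path.insert(0,'.')
from h import *
w=cap('wrist','w17')
im=w['pixels'][150:230,210:310]
cv2.imwrite('pics/w17d.png',cv2.convertScaleAbs(cv2.resize(im,(750,600),interpolation=cv2.INTER_CUBIC),alpha=1.6))
E
```

```text
{'position': array([512.727, 112.291, 186.083]), 'ee_rot': array([2.496, 1.908, 0.   ]), 'opening': 13.51300090214891, 'contact_force': array([-0.042, -0.686, -1.02 ]), 'wrist_torque': array([-0.008,  0.028, -0.043]), 'time': 26.2333, 'joint_pos': array([ 0.075,  0.336, -0.361,  0.873, -0.   ,  1.911])}
```

View pics/w17d.png

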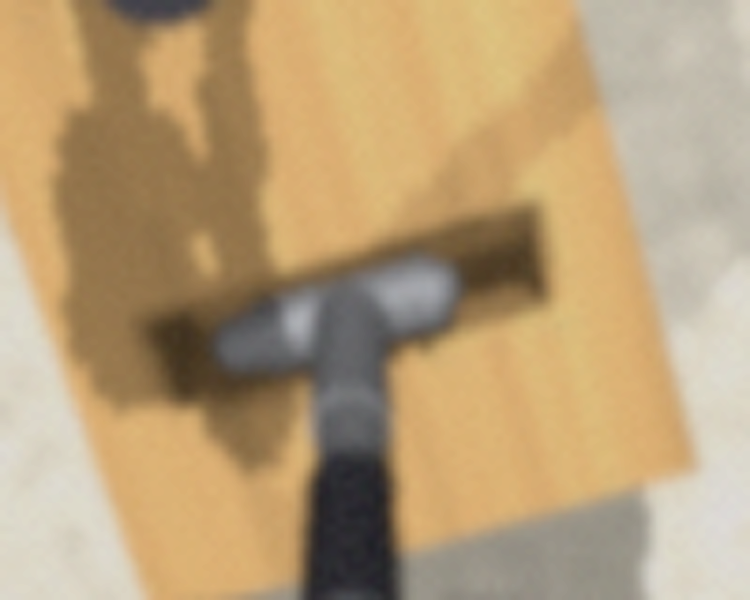

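>>> arm_command:
  commands: [0,0,0,0,0,-0.2,0,0,0,0,0,0,-0.5,0,0,0,0,0,0,-0.8,0,0,0,0,0,0,-1.1,0,0,0,0,0,0,-1.4,0]

```text
time: 26.7
position: [512.6, 112.3, 171.8]
ee_rot: [-2.496, -1.908, 0.0]
contact_force: [0.3, 0.3, -1.7]
opening: 13.6
```

>>> arm_command:
  commands: [0,0,0,0,0,-0.3,0,0,0,0,0,0,-0.6,0,0,0,0,0,0,-0.9,0,0,0,0,0,0,-1.2,0,0,0,0,0,0,-1.4,0]

```text
time: 27.12
position: [512.6, 112.3, 157.8]
ee_rot: [-2.496, -1.908, 0.0]
contact_force: [-0.6, 0.3, -1.1]
opening: 13.7
```

>>> arm_command:
  commands: [0,0,0,0,0,-0.1,0,0,0,0,0,0,-0.2,0,0,0,0,0,0,-0.3,0,0,0,0,0,0,-0.4,0,0,0,0,0,0,-0.45,0]

```text
time: 27.53
position: [512.7, 112.3, 153.6]
ee_rot: [2.496, 1.908, 0.0]
contact_force: [-0.2, 0.7, -1.0]
opening: 13.2
```

```bash
python3 st.py
```

```text
{'position': array([512.681, 112.285, 153.621]), 'ee_rot': array([2.496, 1.908, 0.   ]), 'opening': 13.206121576043223, 'contact_force': array([-0.231,  0.686, -1.022]), 'wrist_torque': array([-0.029,  0.018, -0.045]), 'time': 27.5333, 'joint_pos': array([ 0.075,  0.371, -0.404,  0.796,  0.   ,  1.911])}
```

>>> arm_command:
  commands: [0,0,0,0,0,-0.05,0,0,0,0,0,0,-0.1,0,0,0,0,0,0,-0.15,0,0,0,0,0,0,-0.2,0,0,0,0,0,0,-0.2,0]

```text
time: 27.95
position: [512.6, 112.3, 151.6]
ee_rot: [-2.496, -1.908, 0.0]
contact_force: [-0.7, -0.3, -1.6]
opening: 13.6
```

>>> arm_command:
  commands: [0,0,0,0,0,-0.03,0,0,0,0,0,0,-0.06,0,0,0,0,0,0,-0.08,0,0,0,0,0,0,-0.1,0,0,0,0,0,0,-0.1,0]

```text
time: 28.37
position: [512.6, 112.3, 150.6]
ee_rot: [-2.496, -1.908, 0.0]
contact_force: [-0.2, -0.4, -0.0]
opening: 13.3
```

```bash
python3 st.py
```

```text
{'position': array([512.633, 112.26 , 150.628]), 'ee_rot': array([-2.496, -1.908,  0.   ]), 'opening': 13.264950872434468, 'contact_force': array([-0.201, -0.393, -0.026]), 'wrist_torque': array([-0.006,  0.025, -0.011]), 'time': 28.3667, 'joint_pos': array([ 0.075,  0.374, -0.407,  0.789, -0.   ,  1.911])}
```

>>> arm_command:
  commands: [0,0,0,0,0,-0.02,0,0,0,0,0,0,-0.04,0,0,0,0,0,0,-0.05,0,0,0,0,0,0,-0.05,0,0,0,0,0,0,-0.05,0]

```text
time: 28.78
position: [512.8, 112.3, 150.4]
ee_rot: [2.496, 1.908, 0.001]
contact_force: [-0.8, -0.2, 0.8]
opening: 13.5
```

```bash
python3 st.py
```

```text
{'position': array([512.816, 112.316, 150.433]), 'ee_rot': array([2.496, 1.908, 0.001]), 'opening': 13.54364652322834, 'contact_force': array([-0.753, -0.16 ,  0.76 ]), 'wrist_torque': array([ 0.018,  0.153, -0.033]), 'time': 28.7833, 'joint_pos': array([ 0.075,  0.375, -0.408,  0.788,  0.   ,  1.911])}
```

>>> arm_command:
  commands: [0,0,0,0,0,0,0.18,0,0,0,0,0,0,0.2,0,0,0,0,0,0,0.25,0,0,0,0,0,0,0.3,0,0,0,0,0,0,0.4]

```text
time: 29.2
position: [512.6, 112.3, 150.1]
ee_rot: [-2.496, -1.908, 0.0]
contact_force: [0.4, 0.2, -0.6]
opening: 33.3
```

```bash
python3 st.py;  python3 - <<'E'
import sys; sys.path.insert(0,'.')
from h import *
w=cap('wrist','w18')
cv2.imwrite('pics/w18d.png',cv2.convertScaleAbs(cv2.resize(w['pixels'][170:310,180:330],(640,600),interpolation=cv2.INTER_CUBIC),alpha=1.6))
E
```

```text
{'position': array([512.633, 112.25 , 150.118]), 'ee_rot': array([-2.496, -1.908,  0.   ]), 'opening': 33.33584308274287, 'contact_force': array([ 0.351,  0.227, -0.552]), 'wrist_torque': array([ 0.   , -0.01 ,  0.036]), 'time': 29.2, 'joint_pos': array([ 0.075,  0.375, -0.408,  0.788, -0.   ,  1.911])}
```

View pics/w18d.png

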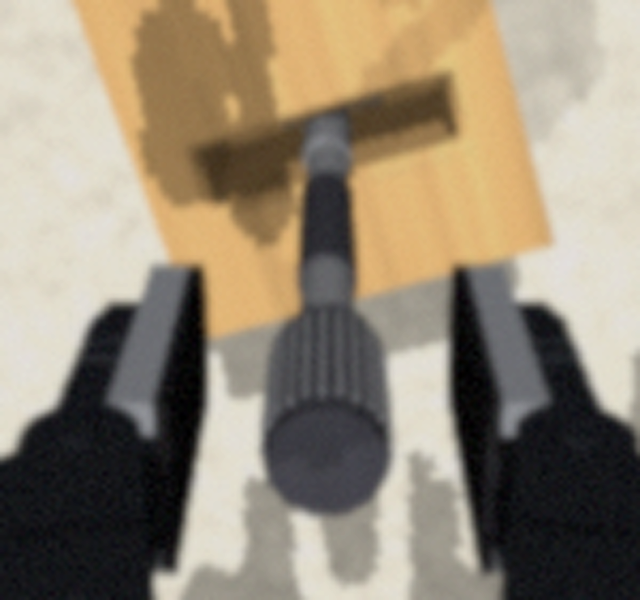

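The gauge stands upright in its slot, free between the pads: its foot is at crop (328,140) and its knob at (327,455). I'll retreat straight up.

>>> arm_command:
  commands: [0,0,0,0,0,0.5,0.4,0,0,0,0,0,2,0.4,0,0,0,0,0,4.5,0.4,0,0,0,0,0,7.5,0.4,0,0,0,0,0,10.5,0.4]

```text
time: 29.67
position: [512.1, 112.2, 256.3]
ee_rot: [-2.495, -1.908, 0.002]
contact_force: [-0.8, -0.5, -0.5]
opening: 34.1
```

>>> arm_command:
  commands: [0,0,0,0,-2,1,0.4,0,0,0,0,-5,2,0.4,0,0,0,0,-8,2,0.4,0,0,0,0,-10,2,0.4,0,0,0,0,-10,2,0.4]

```text
time: 30.08
position: [513.0, 9.2, 275.9]
ee_rot: [2.498, 1.902, -0.0]
contact_force: [-0.1, 0.5, -0.2]
opening: 34.2
```

```bash
python3 st.py;  python3 - <<'E'
import sys; sys.path.insert(0,'.')
from h import *
w=cap('wrist','w19');s=cap('scene','s19');d=cap('side','d19')
g=lambda c,r,k,h:cv2.resize(c['pixels'][r:r+h,k:k+h],(400,400),interpolation=2)
cv2.imwrite('pics/c19.png',cv2.hconcat([g(s,140,240,160),g(d,90,140,160)]))
cv2.imwrite('pics/w19d.png',cv2.resize(w['pixels'][0:220,150:370],(600,600),interpolation=2))
E
```

```text
{'position': array([512.952,   9.15 , 275.91 ]), 'ee_rot': array([ 2.498,  1.902, -0.   ]), 'opening': 34.19601164223591, 'contact_force': array([-0.063,  0.54 , -0.201]), 'wrist_torque': array([ 0.021,  0.041, -0.019]), 'time': 30.0833, 'joint_pos': array([-0.125,  0.242, -0.249,  1.078, -0.001,  1.715])}
```

View pics/c19.png

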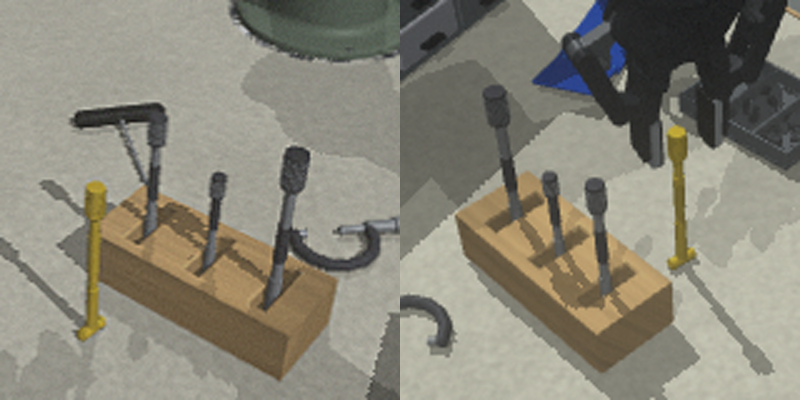

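View pics/w19d.png

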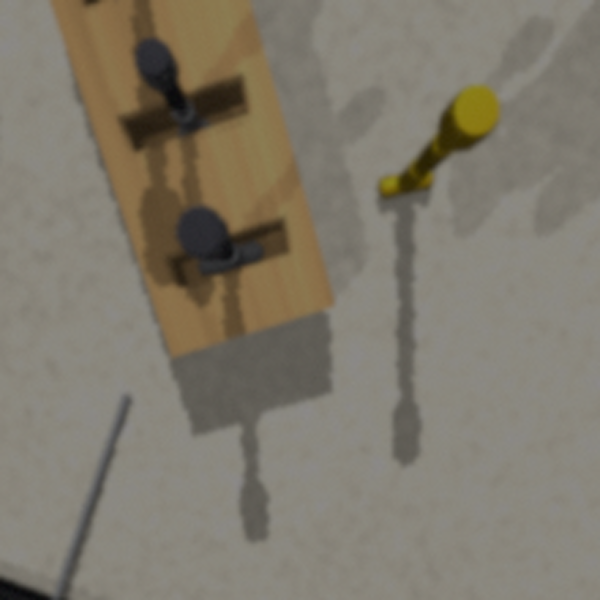

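```bash
python3 - <<'E'
from h import *
w=cap('wrist','w20')
im=w['pixels'][60:125,200:270];cv2.imwrite('pics/w20d.png',cv2.convertScaleAbs(cv2.resize(im,(700,650),interpolation=2),alpha=1.6))
for z in(10,15,20):
  print(np.linalg.norm(onz(w,(150+200/2.727,265/2.727),z)-onz(w,(150+265/2.727,250/2.727),z)))
E
```

```text
33.64490593919188
33.20884894468875
32.77279195018544
```

View pics/w20d.png

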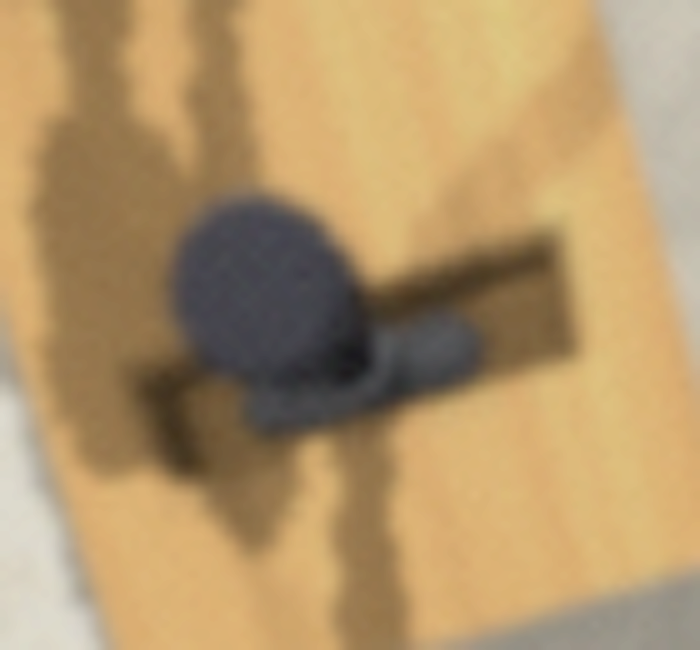

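The plungers read about 33–34.5 mm across, so the size is held. The gauge is upright in its slot and the robot is clear, so I'm handing in.

```bash
python3 -c "
from plant import env
print(env.job_done(), env.read_state()['time'])"
```

```text
the job is handed in; nothing more can be done
the job is handed in; nothing more can be done
```

The bore is gauged and the middle gauge is back upright in its own slot, locked at the size it took. I handed the job in at about 30 s, well inside the 72 s limit; no verdict was reported.

**What I did:**
- I gripped the gauge by its knob and lowered it, closed and locked, into the bore until I felt the bottom about 37 mm below the rim.
- I held it down with about 11 N while turning the knob 65° anticlockwise, then waited for the plungers to spring out.
- I turned the knob back about 80° clockwise to tighten it, then drew the gauge straight out with about 3 N of drag.
- I lowered it into its slot with almost no force, released it and backed off.

**Last checks:**
- **Size held:** across the plungers the camera measured about 34.5 mm in the air and 33–34 mm in the slot. That fits a 34 mm bore; they have not sprung to their free 42 mm.
- **Other gauges:** the small and large gauges stand undisturbed in their slots, and nothing touches the robot.
- **Knob tightness:** the torque reading was noisy. It rose from about 0.03 to 0.09–0.13 N m at the end of tightening, and the crossbar stayed nearly still while the tool turned 15° further back than its starting angle. I take that as the knob being tight with the pads slipping on it.
- **Plunger lengths:** the two plungers stick out slightly unequally because the gauge sat a little off-centre in the bore.

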